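# Load a dry-block heater with slide cassettes and start it

## Robot

A 7-joint arm with a two-finger parallel gripper is mounted at the origin on the work surface. World frame = base frame: x ahead of the robot, y to its left, z up, the work surface at z = 0. Lengths are in m, angles in rad, forces in N, time in s.
With the tool pointing down it reaches from about 0.425 to 0.925 m from the base axis. Payload 6.8 kg.
Tool frame: the origin (TCP) lies at the very end of the fingers, on their centre line; the grasp point (between the pads) lies 19 mm behind it; z points along the fingers, y is the line along which they close (so a half turn about z gives the same grasp; the last joint's range is limited). The gripper opens to 85 mm and grips with 20 to 120 N. Pads are 22 mm wide; open, the fingers measure 114 mm over their backs; the gripper's body (76 mm by 85 mm) begins 54 mm behind the grasp point. The pads swing forward as they close: fully open they stand 13 mm farther back than shut.
Start: joints at [1.232, 0.477, 0.022, 1.555, -0.011, 1.109, -0.083], TCP at [0.154, -0.657, 0.231] pointing down, gripper open.
Joint ranges: [-2.96, 2.96], [-0.34, 2.1], [-1.41, 1.46], [0.24, 2.44], [-1.37, 4.51], [0.17, 1.92], [-2.96, 2.96]. Speed limits (rad/s): [2.39, 2.39, 3.14, 3.14, 3.14, 3.14, 3.14].

## Interface

Orientations are given as a rotation vector (axis times angle).
In Python, from bench import monitor, optics, r gives the robot as it stands.
- The arm moves only by the shell command python3 -m crank 'ROWS' [OPENING] [FORCE]. ROWS is JSON, a list of rows, each a list of 2 entries, a list of its own where there are three numbers: the shift along the tool's x, y, z in cm, then the turn, a rotation vector about the tool's x, y, z in rad. A call has 1 to 5 rows; each row shifts and turns the commanded pose from where the row before left it, along the tool's axes as they then stand; what a row does not reach is not made up. A row lasts 1/10 s, in which the tool goes at most 50 mm and 8.59 degrees, less where a joint would pass 70% of its speed; a pose out of reach is approached as far as the arm can. A call is refused whole if a number of a shift passes 5 or a number of a turn 0.15, either way. A call with a gripper value outside its range is refused whole. OPENING is the finger opening in cm, from 0 to 8.54, set as the call begins (- or left out, the last holds). The fingers move at their own pace and stop on an object; FORCE is the grip in N (left out, the last holds). Time passes only in rows, so rows that do not move let the fingers close. It gives the time, the measured TCP pose, the force, the opening and the grip force at its end, in the units of the state.
- monitor.get_obs(): the state, without advancing time (a new reading comes with each control period).
- optics.grab_frame(name): name is "side" or "top"; returns (picture, depth): 400x640x3 uint8, red, green, blue; 400x640 float32, m along the optical axis (not along the pixel's ray), 0 where there is no reading.
- optics.camera_model(name): a dict with "vertical_fov" (degrees; the focal length in pixels is half the picture's height over the tangent of half this angle, whatever the lens; pixels are square), "cx", "cy" (the principal point, pixels), "R" (3x3) and "t" (3): a world point X has camera coordinates R X + t. Camera axes: x right, y down, z forward; pixel columns grow to the right and rows downward; lengths in m; the calibration is good to about 2 mm. A picture is of the moment at which its call begins. camera_model takes no time and is no camera call.
- r.hand_in(): hands the job in; it is judged then, once.
The state is a dict: "clock": time; "joints": joint angles; "qvel": joint speeds; "tau": joint torques, N m; "tcp_pos": TCP position; "orientation": TCP orientation; "contact_force": force on the tool from outside, world axes, zero at the start; "moment": the same for the moment, N m; "grip_width": finger opening in m; "gripper_force": force on a finger pad.
Only numpy, scipy, OpenCV 4.12 (cv2) and the standard library are available. Lean on these libraries where they do the work, as an engineer would, in place of code of your own. Each camera call takes 0.05 s, during which the arm holds its last target. There are 200 camera calls.

## Task

Set the heater up for an incubation: rock the two blue slide blocks into the heater's two wells until both sit flat on the well floors, and move every slide cassette from the white rack into the blocks, each standing in a slot of its own and fully home. Only when everything is loaded, shut the clear hood all the way down and then press the green start button; do not shift or knock over the other things on the bench.

Things in the scene. Friction and masses are not known exactly. Their poses are not given: they have to be found in the camera images.
- heater: White two-well dry-block heater, fixed to the bench, 235 mm deep (x from -115 to +120 mm), 270 mm wide (y), flat deck 85 mm above the bench. Origin: on the bench, midway between the two wells; its x points from the teal control front to the rear, y to its left, z up. The wells lie side by side along y.
- well_left (a point): Centre of the floor of the +y well, axes as the heater's. The well is a plain sharp-edged rectangular pocket, 68 mm in x by 100 mm in y, 20 mm deep (floor 65 mm above the bench, mouth level with the deck), 1 mm clearance all round a block. A 14 mm bar at deck height parts the two wells.
- well_right (a point): Centre of the floor of the -y well; the same size.
- cover (a joint): Clear hinged hood over both wells, rad: 0 shut on the deck, 1.57 upright behind the wells, stop 1.75. Hinge along the heater's y, at x = +100 mm, 85 mm up; stiff (0.22 N m, hood 0.24 kg): it stays where it is left, so push it right down. Shut, it spans 150 mm forward of the hinge, 236 mm wide, 48 mm high above the deck, open below, 4 mm walls; a grey tab juts 18 mm from its front, 30 mm above the deck.
- cover_edge (a point): Middle of the hood's upper front edge (150 mm from the hinge along the hood, on its outer top face, 48 mm off the hinge plane); the highest part of the hood but for the tab when it stands open. Axes turn with the hood: x from this edge towards the hinge, z out of the top face.
- start (a joint): Travel of the green round start push button (26 mm across) on the heater's deck, in front of the wells: 0 out, 0.006 m fully pressed; springs back; about 4 N.
- start_top (a point): Centre of the top of the start button.
- block_a: Blue anodised aluminium slide block, 66 mm (x) by 98 mm (y) by 40 mm high, about 0.5 kg, sharp edges, flat sides; the two blocks are alike and fit either well either way round, standing 20 mm above the deck when home. Origin: centre of its underside, z up. In its top are two slots along y, 34 mm apart.
- block_a_slot_p (a point): Centre of the floor of this block's slot at x = +17 mm, axes as the block's: slot 12 mm wide (x), 88 mm long (y), closed at the ends, 18 mm deep (floor 22 mm above the block's underside).
- block_a_slot_m (a point): Centre of the floor of this block's slot at x = -17 mm, axes as the block's: slot 12 mm wide (x), 88 mm long (y), closed at the ends, 18 mm deep (floor 22 mm above the block's underside).
- block_b: Blue anodised aluminium slide block, 66 mm (x) by 98 mm (y) by 40 mm high, about 0.5 kg, sharp edges, flat sides; the two blocks are alike and fit either well either way round, standing 20 mm above the deck when home. Origin: centre of its underside, z up. In its top are two slots along y, 34 mm apart.
- block_b_slot_p (a point): Centre of the floor of this block's slot at x = +17 mm, axes as the block's: slot 12 mm wide (x), 88 mm long (y), closed at the ends, 18 mm deep (floor 22 mm above the block's underside).
- block_b_slot_m (a point): Centre of the floor of this block's slot at x = -17 mm, axes as the block's: slot 12 mm wide (x), 88 mm long (y), closed at the ends, 18 mm deep (floor 22 mm above the block's underside).
- rack: White loading rack, fixed, 152 mm (x) by 100 mm (y), 26 mm high, with four slots along y at x = -54, -18, +18, +54 mm, each 12 mm wide, 88 mm long, 18 mm deep (floor 8 mm above the bench). Origin: on the bench, at its centre.
- cassette_1: Orange closed slide cassette, a flat plate 9 mm thick (x), 84 mm long (y), 34 mm high (z), about 45 g, standing on its long edge in the rack with 16 mm showing above it. Origin: centre of its lower long edge, z up. It may be absent.
- cassette_2: Orange closed slide cassette, a flat plate 9 mm thick (x), 84 mm long (y), 34 mm high (z), about 45 g, standing on its long edge in the rack with 16 mm showing above it. Origin: centre of its lower long edge, z up. It may be absent.
- cassette_3: Orange closed slide cassette, a flat plate 9 mm thick (x), 84 mm long (y), 34 mm high (z), about 45 g, standing on its long edge in the rack with 16 mm showing above it. Origin: centre of its lower long edge, z up. It may be absent.
- cassette_4: Orange closed slide cassette, a flat plate 9 mm thick (x), 84 mm long (y), 34 mm high (z), about 45 g, standing on its long edge in the rack with 16 mm showing above it. Origin: centre of its lower long edge, z up. It may be absent.
- reagent_bottle: Bystander: a clear glass bottle 72 mm across, 150 mm high, with an orange cap. Origin: centre of its underside.
- vial_1: Bystander: a small white jar 34 mm across, 62 mm high. Origin: centre of its underside.
- vial_2: Bystander: a small white jar 34 mm across, 62 mm high. Origin: centre of its underside.
- tube_rack: Bystander: a blue block of microtubes, 70 x 150 x 30 mm (x, y, z), tubes standing 8 mm above it. Origin: centre of its underside.
- tip_box: Bystander: a green box of pipette tips with a clear lid, 87 x 122 x 80 mm (x, y, z). Origin: centre of its underside.
- petri_dish: Bystander: a flat amber dish 90 mm across, 14 mm high. Origin: centre of its underside.
There are look-alikes about, which are no part of the job. What is shaped like the cassette_1 but purple is not meant.

How it is judged:
By the outcome, as a careful person would: the job done as asked, in the order asked, and still so for the second after the job is handed in, with the robot touching nothing.
Of cassette_1, cassette_2, cassette_3, cassette_4 only 2 to 4 are there at a start; the rules pass over those that are not, and their reading is None.
At some moment in a run one of block_a, block_b may be knocked a few centimetres aside while the robot is not near it.
It also fails if it takes over 210 s, if anything falls off the work surface, if the arm or the gripper's body presses on something with over 40 N, if the wrist force passes 120 N, or if a joint passes its speed limit or range.

## Working session

There is one attempt and no reset: what is moved stays moved. The work goes in short steps, Python scripts to look and compute and a shell command to move; the robot and the scene stay as the last step left them, time stands still between calls to the robot, and variables do not carry over. Pictures are saved under pics/ and viewed, at most 14 in all, crops included, and the job is handed in when it is done.

```bash
ls; mkdir -p pics
cat > h.py <<'E'
import numpy as np, cv2
from bench import monitor, optics, r
from scipy.spatial.transform import Rotation as Ro
def model(n):
    m=optics.camera_model(n); f=200/np.tan(np.radians(m["vertical_fov"])/2)
    return f,m["cx"],m["cy"],np.array(m["R"]),np.array(m["t"])
def ray(n,u,v,z):
    f,cx,cy,R,t=model(n); c=-R.T@t; d=R.T@np.array([(u-cx)/f,(v-cy)/f,1]); return c+d*(z-c[2])/d[2]
def proj(n,X):
    f,cx,cy,R,t=model(n); p=R@np.array(X)+t; return cx+f*p[0]/p[2],cy+f*p[1]/p[2]
def cloud(n,D):
    f,cx,cy,R,t=model(n); v,u=np.mgrid[0:400,0:640]
    P=np.stack([(u-cx)/f*D,(v-cy)/f*D,D],-1); return (P-t)@R
def grab(n,tag):
    I,D=optics.grab_frame(n); np.savez(f"{tag}_{n}.npz",I=I,D=D); cv2.imwrite(f"pics/{tag}_{n}.png",I[:,:,::-1]); return I,D
E
python3 - <<'E'
from h import *
for n in ("top","side"):
    grab(n,"a"); m=optics.camera_model(n); print(m); R=np.array(m["R"]); print("cam",-R.T@np.array(m["t"]))
o=monitor.get_obs(); print({k:np.round(v,3) for k,v in o.items()}, Ro.from_rotvec(o["orientation"]).as_matrix().round(3))
E
```

```text
pics
{'vertical_fov': 48.48306512729275, 'cx': 319.51396116075404, 'cy': 191.76256508658005, 'R': array([[-0.05694236, -0.99837022,  0.00380287],
       [-0.9784606 ,  0.05504896, -0.19895846],
       [ 0.19842486, -0.01505012, -0.98000055]]), 't': array([0.00478911, 0.64116739, 1.52204144])}
cam [ 0.32561887 -0.00760739  1.61914891]
{'vertical_fov': 46.056736997110434, 'cx': 317.497080391101, 'cy': 199.92183278124895, 'R': array([[ 0.97671555, -0.21375832,  0.01827899],
       [-0.11110551, -0.5768695 , -0.8092448 ],
       [ 0.1835274 ,  0.78837108, -0.58718713]]), 't': array([-0.61231565,  0.15255562,  1.22353361])}
cam [ 0.39045605 -1.0074814   0.85309055]
{'clock': np.float64(0.1), 'joints': array([ 1.232,  0.478,  0.022,  1.556, -0.011,  1.109, -0.083]), 'qvel': array([-0.   , -0.003, -0.   , -0.003, -0.   , -0.001,  0.   ]), 'tau': array([ 5.0000e-03, -5.9775e+01,  1.6130e+00, -2.8195e+01,  1.3000e-02,
        5.0000e-03,  0.0000e+00]), 'tcp_pos': array([ 0.154, -0.657,  0.23 ]), 'orientation': array([-3.119e+00, -3.620e-01,  1.000e-03]), 'contact_force': array([ 0.329,  0.167, -0.31 ]), 'moment': array([ 0.013, -0.014,  0.005]), 'gripper_force': np.float64(0.0), 'grip_width': np.float64(0.086)} [[ 0.973  0.229 -0.001]
 [ 0.229 -0.973  0.002]
 [-0.    -0.002 -1.   ]]
```

View pics/a_top.png

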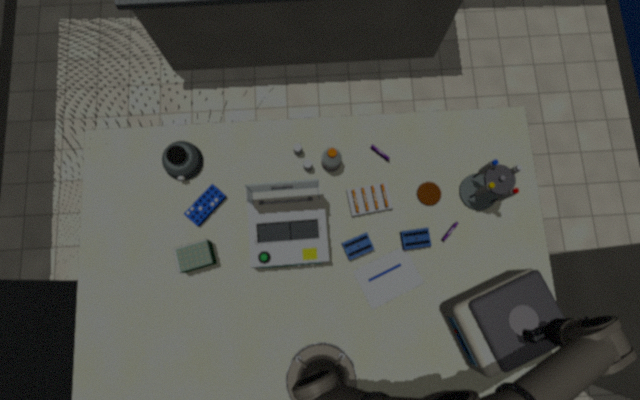

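View pics/a_side.png

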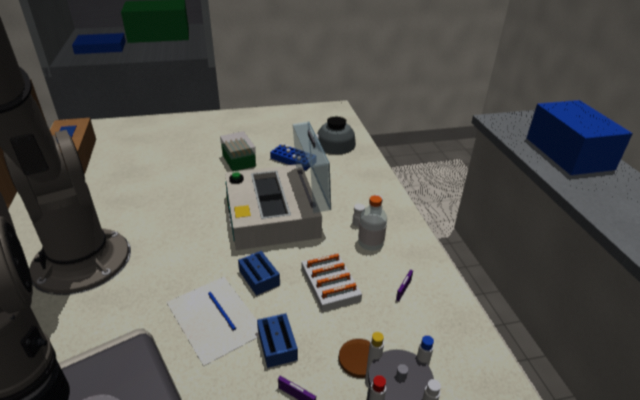

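```bash
cat >> h.py <<'E'
def blobs(n,I,kind,box,z,amin=15):
    hsv=cv2.cvtColor(I,cv2.COLOR_RGB2HSV); H,S,V=[hsv[...,i].astype(int) for i in range(3)]
    m={"blue":(H>100)&(H<125)&(S>110)&(V>50),"orange":(H>=3)&(H<22)&(S>120)&(V>60),"purple":(H>128)&(H<165)&(S>80),
       "green":(H>45)&(H<85)&(S>120)}[kind]
    M=np.zeros(H.shape,np.uint8); u0,v0,u1,v1=box; M[v0:v1,u0:u1]=m[v0:v1,u0:u1]; out=[]
    for c in cv2.findContours(M,cv2.RETR_EXTERNAL,cv2.CHAIN_APPROX_NONE)[0]:
        if cv2.contourArea(c)<amin: continue
        p=c[:,0].astype(float); P=np.array([ray(n,u,v,z)[:2] for u,v in p],np.float32)*1000
        (x,y),(w,h),a=cv2.minAreaRect(P)
        if w>h: w,h,a=h,w,a+90   # a: direction of the short side (local x) ; long side is y
        a=(a+90)%180-90
        out.append((p.mean(0).round(0),np.round([x,y,w,h,a],1)))
    return out
E
python3 - <<'E'
from h import *
T=np.load("a_top.npz");S=np.load("a_side.npz")
I,J=T["I"],S["I"]
for k,z in (("blue",.04),("orange",.042),("purple",.01),("green",.088)):
    for n,A,bx in (("top",I,(150,130,480,290)),("side",J,(150,130,450,400))):
        for b in blobs(n,A,k,bx,z): print(k,n,*b)
P=cloud("top",T["D"])
for u,v in ((290,190),(283,184),(264,258),(310,254),(275,232),(358,246),(369,199),(340,195)): print(u,v,P[v,u].round(3),I[v,u])
g=lambda A,u0,v0,u1,v1,s:cv2.convertScaleAbs(cv2.resize(A[v0:v1,u0:u1],None,fx=s,fy=s,interpolation=cv2.INTER_CUBIC),alpha=1.8)[:,:,::-1]
a=g(I,230,130,480,280,3.2);b=g(J,210,110,430,380,2.2)
cv2.imwrite("pics/ca.png",a);cv2.imwrite("pics/cb.png",b)
E
```

```text
blue top [384. 272.] [ 346.1 -242.2    4.6  115.3   22.6]
blue top [358. 248.] [ 442.3 -155.    61.3   93.1   19.6]
blue top [415. 239.] [ 456.5 -361.5   62.8   97.2    5.4]
blue top [203. 206.] [621.1 383.1  70.3 144.9  46. ]
blue side [427. 341.] [ 762.5 -449.8   20.7   26.6  -23.5]
blue side [276. 335.] [ 455.2 -370.5   65.5   98.3    4.6]
blue side [221. 310.] [ 345.8 -280.3    6.7  124.5   23.1]
blue side [258. 268.] [ 441.2 -161.9   66.8  100.1   20.2]
blue side [290. 156.] [617.4 348.7  93.1 156.6  51.3]
orange top [429. 193.] [ 616.4 -427.4   77.6   80.5   -3.2]
orange top [332. 152.] [790.  -86.3  29.5  34.5  86.5]
orange side [356. 356.] [ 601.3 -453.4   57.    83.4  -23.3]
orange side [338. 289.] [ 616.6 -274.4   17.5   86.1  -80.5]
orange side [333. 279.] [ 611.6 -239.    18.8   85.6  -81.5]
orange side [328. 269.] [ 607.2 -203.7   18.9   87.   -80.4]
orange side [323. 259.] [ 602.6 -169.3   18.7   84.8  -82.3]
orange side [375. 201.] [810.5  44.5  32.4  51.6 -17.5]
purple side [295. 390.] [ 473.8 -486.8   23.1   84.5   46.5]
purple side [404. 284.] [ 788.4 -260.    12.6  109.7  -42.1]
green top [264. 257.] [419.5 172.8  23.9  27.3  88.1]
green side [236. 176.] [418.3 183.4  23.4  34.1  -4. ]
green side [238. 160.] [435.8 298.3  86.7 146.6  10.7]
290 190 [0.616 0.064 0.241] [109 112 107]
283 184 [0.637 0.086 0.237] [86 92 89]
264 258 [0.415 0.169 0.109] [33 97 48]
310 254 [0.421 0.014 0.083] [116 118   7]
275 232 [0.505 0.132 0.072] [45 47 49]
358 246 [ 0.442 -0.156  0.044] [40 53 76]
369 199 [ 0.611 -0.211  0.025] [119 120 119]
340 195 [ 0.637 -0.108 -0.002] [112 116 108]
```

View pics/ca.png

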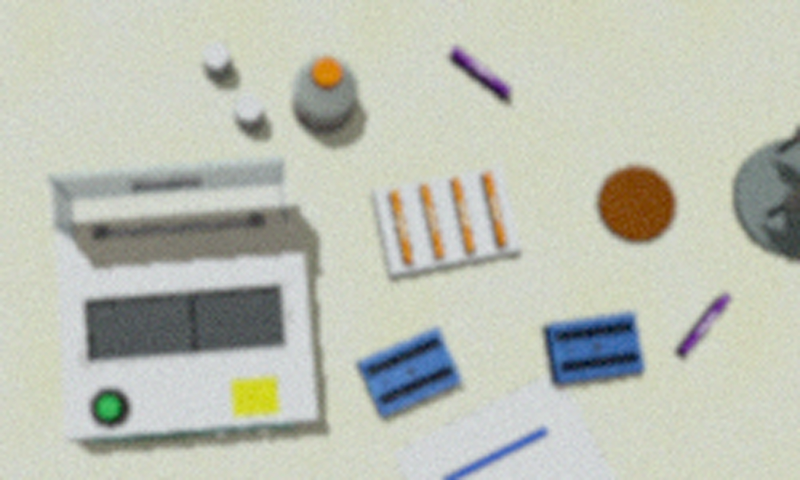

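View pics/cb.png

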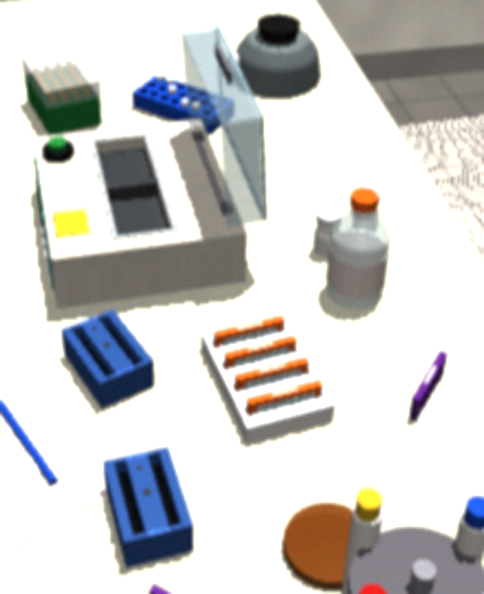

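The crops show four orange cassettes in the white rack, at top px about 355–385,199. The blue blocks are at 358,247 and 416,238. Look-alikes are the two purple plates (380,152 and 450,231), the blue pen (384,272) and the blue tube rack (203,206); by the description I choose the slotted blocks and the orange cassettes. The hood is upright at 283,190.

```bash
cat >> h.py <<'E'
def rect(n,M,z,amin=15):
    out=[]
    for c in cv2.findContours(M.astype(np.uint8),cv2.RETR_EXTERNAL,cv2.CHAIN_APPROX_NONE)[0]:
        if cv2.contourArea(c)<amin: continue
        p=c[:,0].astype(float); P=np.array([ray(n,u,v,z)[:2] for u,v in p],np.float32)*1000
        (x,y),(w,h),a=cv2.minAreaRect(P)
        if w>h: w,h,a=h,w,a+90
        out.append((p.mean(0).round(0),np.round([x,y,w,h,(a+90)%180-90],1)))
    return out
def box(shape,u0,v0,u1,v1):
    M=np.zeros(shape[:2],bool); M[v0:v1,u0:u1]=1; return M
def goto(x,y,z,yaw):  # mm, deg of tool y axis (mod 180) -> shift cm in tool axes (now), turn about tool z
    o=monitor.get_obs(); R=Ro.from_rotvec(o["orientation"]).as_matrix(); d=np.array([x,y,z])/1000-o["tcp_pos"]
    yw=np.degrees(np.arctan2(R[1,1],R[0,1])); dy=(yaw-yw+90)%180-90
    R2=Ro.from_euler("z",dy,degrees=True).as_matrix()@R
    print("tcp",(o["tcp_pos"]*1000).round(1),"yaw",yw.round(1),"tilt",(R[:,2]*1000).round(0),"| shift before turn cm",(R.T@d*100).round(2),"after turn",(R2.T@d*100).round(2),"turn z",np.radians(-dy).round(3),"F",np.round(o["contact_force"],1),"w",np.round(o["grip_width"]*1000,1),"g",np.round(o["gripper_force"],0),"t",np.round(o["clock"],1),"q",np.round(o["joints"],2))
E
python3 - <<'E'
from h import *
T=np.load("a_top.npz");S=np.load("a_side.npz")
I,J=T["I"],S["I"]
V=I.max(2);W=J.max(2)
for th in (50,60,70): print("wells top",th,*rect("top",(V<th)&box(V.shape,250,215,325,246),.085,60))
for th in (40,55): print("wells side",th,*rect("side",(W<th)&box(V.shape,250,165,297,217),.085,60))
HS=cv2.cvtColor(J,cv2.COLOR_RGB2HSV)
for u,v in ((258,268),(265,285),(276,335),(279,360),(262,330)): print(u,v,HS[v,u])
b=(HS[...,0]>100)&(HS[...,0]<125)&(HS[...,1]>110)
for th in (60,80,100): print("blk side",th,*rect("side",b&(HS[...,2]>th)&box(V.shape,230,245,310,370),.04,60))
HT=cv2.cvtColor(I,cv2.COLOR_RGB2HSV)
o=(HT[...,0]<25)&(HT[...,1]>70)&box(V.shape,345,180,395,218)
for x in rect("top",o,.042,5): print("cas",*x)
print("rack",*rect("top",(V>100)&(HT[...,1]<20)&box(V.shape,340,178,400,220),.026,300))
goto(442,-155,230,20)
E
```

```text
wells top 50 (array([283., 232.]), array([507. ,  88.6,  58.5, 205.8,   1.5]))
wells top 60 (array([287., 230.]), array([506.2,  88.2,  61.3, 208.4,   1.2]))
wells top 70 (array([287., 230.]), array([506.9,  88.7,  64.3, 211.3,   1.6]))
wells side 40 (array([275., 200.]), array([5.042e+02, 3.320e+01, 6.110e+01, 9.380e+01, 1.000e-01]))
wells side 55 (array([270., 196.]), array([503.7,  74.5,  63.2, 181.3,   2. ]))
258 268 [109 165  94]
265 285 [110 172  37]
276 335 [110 152  92]
279 360 [109 186  37]
262 330 [110 173 112]
blk side 60 (array([276., 335.]), array([ 455.5, -370.2,   65. ,   97.6,    5.2])) (array([258., 267.]), array([ 441.2, -161.2,   66.2,   98.9,   20.1]))Traceback (most recent call last):
  File "<stdin>", line 10, in <module>
  File "h.py", line 33, in rect
    p=c[:,0].astype(float); P=np.array([ray(n,u,v,z)[:2] for u,v in p],np.float32)*1000
                                        ~~~^^^^^^^^^
  File "h.py", line 8, in ray
    f,cx,cy,R,t=model(n); c=-R.T@t; d=R.T@np.array([(u-cx)/f,(v-cy)/f,1]); return c+d*(z-c[2])/d[2]
                ~~~~~^^^
  File "h.py", line 5, in model
    m=optics.camera_model(n); f=200/np.tan(np.radians(m["vertical_fov"])/2)
ValueError: time passes only in moves, steps and waits
```

```bash
python3 -m crank '[[[0,0,-5],[0,0,0]],[[0,0,-3],[0,0,0.15]],[[0,0,0],[0,0,0.15]],[[0,0,0],[0,0,0.15]],[[0,0,0],[0,0,0.15]]]' 8.54 40 ; python3 -c "
from h import *
goto(442,-155,230,20)"
```

```text
clock: 0.6
tcp_pos: [0.1544, -0.6569, 0.3111]
orientation: [-3.086, 0.586, 0.0]
contact_force: [0.4, -0.1, -0.1]
grip_width: 0.0854
gripper_force: 0.0
tcp [ 154.4 -656.9  311.1] yaw -111.5 tilt [   -0.     1. -1000.] | shift before turn cm [  8.36 -57.23   8.13] after turn [-37.32 -44.19   8.14] turn z 0.846 F [ 0.4 -0.1 -0.1] w 85.4 g 0.0 t 0.6 q [ 1.14  0.42  0.15  1.47 -0.06  1.26 -0.65]
```

```bash
sed -i 's/^def model(n):/from functools import lru_cache\n@lru_cache\ndef model(n):/' h.py
python3 -m crank '[[[0,0,0],[0,0,0.141]],[[0,0,0],[0,0,0.141]],[[0,0,0],[0,0,0.141]],[[0,0,0],[0,0,0.141]],[[0,0,0],[0,0,0.141]]]' >/dev/null
python3 -m crank '[[[0,0,0],[0,0,0.141]],[[-2,-2.4,0],[0,0,0]],[[-4,-4.7,0],[0,0,0]],[[-4,-4.7,0],[0,0,0]],[[-4,-4.7,0],[0,0,0]]]' >/dev/null
python3 -m crank '[[[-4,-4.7,0],[0,0,0]],[[-4,-4.7,0],[0,0,0]],[[-4,-4.7,0],[0,0,0]],[[-4,-4.7,0],[0,0,0]],[[-3,-4,0],[0,0,0]]]' >/dev/null
python3 -m crank '[[[0,0,4],[0,0,0]],[[0,0,2],[0,0,0]],[[0,0,0],[0,0,0]]]'
python3 - <<'E'
from h import *
goto(442,-155,200,20)
T=np.load("a_top.npz");S=np.load("a_side.npz")
I,J=T["I"],S["I"]; V=I.max(2)
HT=cv2.cvtColor(I,cv2.COLOR_RGB2HSV)
o=(HT[...,0]<25)&(HT[...,1]>70)&box(V.shape,345,180,395,218)
for x in rect("top",o,.042,5): print("cas",*x)
print("rack",*rect("top",(V>100)&(HT[...,1]<20)&box(V.shape,340,178,400,220),.026,300))
for n,Z,pts in (("top",T,((358,244),(416,236),(300,225),(340,270))),("side",S,((258,264),(276,328),(245,220),(270,235)))):
    P=cloud(n,Z["D"])
    for u,v in pts: print(n,u,v,np.median(P[v-3:v+4,u-3:u+4].reshape(-1,3),0).round(4))
grab("top","b");grab("side","b")
E
```

```text
clock: 2.4
tcp_pos: [0.3661, -0.281, 0.2486]
orientation: [2.58, -1.792, -0.01]
contact_force: [0.2, 0.0, 0.0]
grip_width: 0.0857
gripper_force: 0.0
tcp [ 366.1 -281.   248.6] yaw -159.6 tilt [   -5.     3. -1000.] | shift before turn cm [ -9.14 -11.53   4.85] after turn [ -9.22 -11.46   4.86] turn z 0.007 F [0.2 0.  0. ] w 85.7 g 0.0 t 2.4 q [ 0.48  0.11  0.05  2.02 -0.01  1.02 -2.26]
cas [366. 206.] [ 585.3 -197.     9.7   33.5  -80.6]
cas [356. 206.] [ 585.9 -160.8   10.5   45.   -80.3]
cas [375. 203.] [ 594.2 -231.2   10.    41.4  -83.5]
cas [354. 194.] [ 631.7 -154.3    9.7   33.1  -80.3]
cas [363. 193.] [ 629.8 -188.7    7.3   40.6   85.6]
cas [373. 190.] [ 641.5 -225.1   10.4   30.3  -76.5]
cas [384. 195.] [ 620.2 -264.6   10.6   83.4  -82.1]
rack (array([357., 200.]), array([ 610.5, -161.3,  102.7,  125.9,    6.5])) (array([387., 204.]), array([ 609.6, -268. ,  104.9,  154.3,   84.7]))
top 358 244 [ 0.4493 -0.1576  0.039 ]
top 416 236 [ 0.4655 -0.3662  0.0392]
top 300 225 [0.5249 0.0438 0.0659]
top 340 270 [ 0.363  -0.0896  0.0004]
side 258 264 [ 0.4427 -0.1519  0.0392]
side 276 328 [ 0.4579 -0.3535  0.0394]
side 245 220 [ 0.4253 -0.0274  0.0846]
side 270 235 [ 0.486  -0.0488  0.0423]
```

View pics/b_side.png

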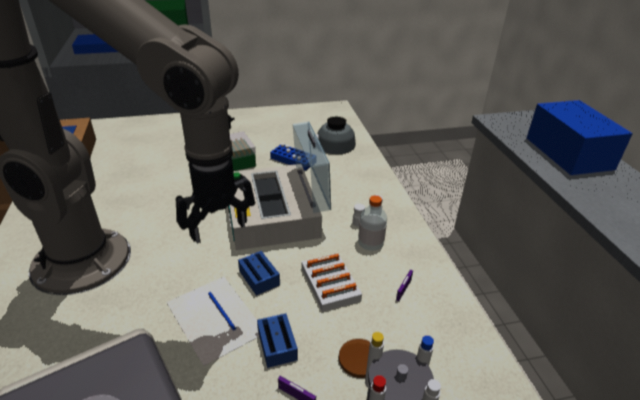

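Run:
```python
from h import *
o=monitor.get_obs(); R=Ro.from_rotvec(o["orientation"]).as_matrix(); t=o["tcp_pos"]
for n in ("top","side"):
    print(n,[np.round(proj(n,t+R@np.array([0,s*.05,-.013])),1) for s in (-1,1)], np.round(proj(n,t),1))
out=[]
for n,b in (("top",(340,190,470,290)),("side",(160,160,290,260))):
    I=np.load(f"b_{n}.npz")["I"]; u0,v0,u1,v1=b
    out.append(cv2.convertScaleAbs(cv2.resize(I[v0:v1,u0:u1],None,fx=3,fy=3,interpolation=cv2.INTER_CUBIC),alpha=2)[:,:,::-1])
cv2.imwrite("pics/d.png",np.hstack(out))
```

```text
top [array([400.9, 247.1]), array([415.3, 277.9])] [407.2 262.6]
side [array([244.2, 222.8]), array([196., 240.])] [221.4 236.3]
```

View pics/d.png

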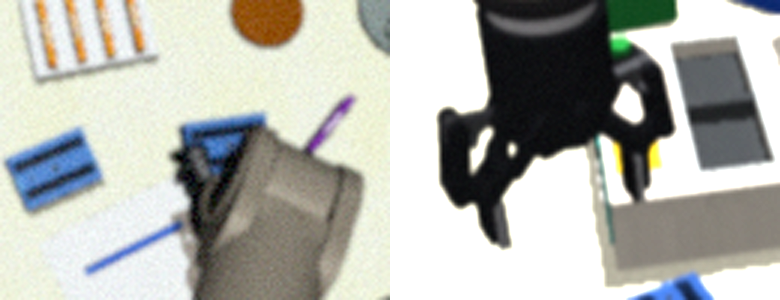

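The right half of the crop has the fingertips at side px (242,227) and (197,242), about 3 rows lower than projected. The side view is therefore biased towards −y, and I'll trust the top view. Next I go over block 1.

```bash
python3 -m crank '[[[-2.2,-2.6,0],[0,0,0]],[[-2.2,-2.6,0],[0,0,0]],[[-2.2,-2.6,0],[0,0,0]],[[-2.2,-2.6,0],[0,0,0]],[[0,0,0],[0,0,0]]]' >/dev/null
python3 -c "
from h import *
goto(442,-156,120,20)"
```

```text
tcp [ 438.  -160.1  253.2] yaw -159.3 tilt [    4.     1. -1000.] | shift before turn cm [-0.25 -0.47 13.32] after turn [-0.26 -0.47 13.32] turn z 0.013 F [-0.3  0.7  0.4] w 85.5 g 0.0 t 3.0 q [ 0.29  0.11 -0.08  2.01  0.01  1.02 -2.57]
```

Joint 7 would run out at the heater, so I flip the hand by a half turn first.

```bash
for i in 1 2 3 4; do python3 -m crank '[[[0,0,0],[0,0,-0.15]],[[0,0,0],[0,0,-0.15]],[[0,0,0],[0,0,-0.15]],[[0,0,0],[0,0,-0.15]],[[0,0,0],[0,0,-0.15]]]' >/dev/null; done
python3 -m crank '[[[0,0,0],[0,0,-0.125]],[[0,0,0],[0,0,0]]]' >/dev/null
python3 -c "
from h import *
goto(442,-156,60,20)"
```

```text
tcp [ 435.1 -165.1  252.5] yaw 19.4 tilt [    2.    -1. -1000.] | shift before turn cm [ 0.66  0.92 19.26] after turn [ 0.65  0.93 19.26] turn z -0.011 F [-0.1 -0.1 -0.9] w 85.2 g 0.0 t 5.2 q [ 0.52  0.12 -0.31  2.    0.05  1.03  0.52]
```

```bash
python3 -m crank '[[[0.3,0.5,4],[0,0,0]],[[0.3,0.4,4],[0,0,-0.01]],[[0,0,4],[0,0,0]],[[0,0,4],[0,0,0]],[[0,0,0],[0,0,0]]]' >/dev/null
python3 - <<'E'
from h import *
goto(442,-156,20,20)
I,D=grab("top","e"); J,_=grab("side","e")
for b in blobs("top",I,"blue",(330,220,480,270),.04): print(b)
for b in blobs("side",J,"blue",(220,240,320,380),.04): print(b)
E
```

```text
tcp [ 438.  -155.    87.9] yaw 19.8 tilt [   -8.     2. -1000.] | shift before turn cm [-0.26  0.39  6.79] after turn [-0.26  0.38  6.79] turn z -0.004 F [-1.3 -0.1  0.1] w 85.7 g 0.0 t 5.7 q [ 0.46  0.36 -0.29  2.15  0.17  0.66  0.39]
(array([349., 249.]), array([ 431.7, -126.3,   31.8,   60.5,  -71.6]))
(array([415., 239.]), array([ 456.7, -361.9,   62.4,   97.5,    4.9]))
(array([276., 335.]), array([ 454.9, -370.8,   66. ,   98.9,    4.6]))
(array([226., 318.]), array([ 356.2, -303.6,    7.5,   73.4,   22.9]))
(array([258., 267.]), array([ 441.6, -162.3,   67.3,  100.7,   20.8]))
```

```bash
python3 -m crank '[[[-0.1,0.2,2],[-0.008,0,0]],[[-0.1,0.2,2],[0,0,0]],[[0,0,1.5],[0,0,0]],[[0,0,1.2],[0,0,0]],[[0,0,0],[0,0,0]]]' | grep -E "tcp|force"
python3 -c "
from h import *
goto(442,-156,20,20)"
```

```text
tcp_pos: [0.4467, -0.156, 0.0249]
contact_force: [0.0, -0.8, -0.2]
gripper_force: 0.0
tcp [ 446.7 -156.    24.9] yaw 19.9 tilt [    8.     2. -1000.] | shift before turn cm [ 0.16 -0.45  0.49] after turn [ 0.16 -0.45  0.49] turn z -0.001 F [ 0.  -0.8 -0.2] w 85.5 g 0.0 t 6.3 q [ 0.42  0.48 -0.25  2.17  0.23  0.51  0.34]
```

```bash
python3 -m crank '[[[0.1,-0.3,0.4],[0,0,0]],[[0,0,0],[0,0,0]],[[0,0,0],[0,0,0]],[[0,0,0],[0,0,0]],[[0,0,0],[0,0,0]]]' 6 60| grep -E "tcp|force"
python3 -m crank '[[[0,0,0],[0,0,0]],[[0,0,0],[0,0,0]],[[0,0,0],[0,0,0]]]'  | grep -E "tcp|force"
python3 -c "
from h import *
goto(442,-156,20,20)"
```

```text
tcp_pos: [0.4435, -0.1559, 0.0216]
contact_force: [-2.6, 1.3, 6.8]
gripper_force: 66.4
tcp_pos: [0.4435, -0.1559, 0.0216]
contact_force: [-1.8, 0.6, 7.2]
gripper_force: 66.4
tcp [ 443.5 -155.9   21.6] yaw 20.0 tilt [    9.     2. -1000.] | shift before turn cm [ 0.05 -0.15  0.16] after turn [ 0.05 -0.15  0.16] turn z -0.001 F [-1.8  0.6  7.2] w 64.2 g 66.0 t 7.1 q [ 0.42  0.49 -0.25  2.18  0.24  0.49  0.33]
```

```bash
python3 -m crank '[[[0,0,-2],[0,0,0]],[[0,0,-4],[0,0,0]],[[0,0,-4],[0,0,0]],[[0,0,-4],[0,0,0]],[[0,0,-2],[0,0,0]]]' | grep -E "tcp|force"
cat >> h.py <<'E'
def subrect(n,I,roi,th,z,s=8,amin=60):
    u0,v0,u1,v1=roi; g=cv2.GaussianBlur(I,(3,3),0).max(2)[v0:v1,u0:u1]
    G=cv2.resize(g,None,fx=s,fy=s,interpolation=cv2.INTER_CUBIC); out=[]
    for c in cv2.findContours((G<th).astype(np.uint8),cv2.RETR_EXTERNAL,cv2.CHAIN_APPROX_NONE)[0]:
        if cv2.contourArea(c)<amin*s*s: continue
        p=(c[:,0]+.5)/s-.5+[u0,v0]; P=np.array([ray(n,u,v,z)[:2] for u,v in p],np.float32)*1000
        (x,y),(w,h),a=cv2.minAreaRect(P)
        if w>h: w,h,a=h,w,a+90
        M=P.mean(0); out.append(np.round([x,y,w,h,(a+90)%180-90,*M],1))
    return out
E
python3 - <<'E'
from h import *
Is=[np.load(f"{k}_top.npz")["I"] for k in "abe"]; I=np.mean(Is,0).astype(np.uint8)
for th in (65,75,85): print("top wells",th,*subrect("top",I,(250,212,325,248),th,.085))
J=np.mean([np.load(f"{k}_side.npz")["I"] for k in "ae"],0).astype(np.uint8)
for th in (60,80): print("side wells",th,*subrect("side",np.load("a_side.npz")["I"],(246,165,298,218),th,.085))
g=(I.astype(int)[...,1]-I[...,0]).clip(0,255).astype(np.uint8)
for th in (225,235): print("green",*subrect("top",255-np.dstack([g]*3),(250,245,280,270),th,.088,8,5))
goto(508,31.5,150,2)
E
```

```text
tcp_pos: [0.4423, -0.1563, 0.1837]
contact_force: [0.8, 0.1, -5.4]
gripper_force: 72.0
top wells 65 [506.3  88.7  62.7 208.7   1.1 506.6  88.9]
top wells 75 [506.2  88.5  65.3 211.6   1.3 506.4  88.8]
top wells 85 [506.3  88.3  68.  214.4   1.2 506.4  88.7]
side wells 60 [504.   79.8  63.8 194.    0.7 504.   74. ]
side wells 80 [503.7  83.2  66.4 207.2   1.4 504.1  78. ]
green [420.1 173.   25.6  26.3  88.1 420.1 172.9]
green [420.3 172.9  29.   29.3  88.1 420.1 172.8]
tcp [ 442.3 -156.3  183.7] yaw 20.0 tilt [   11.     1. -1000.] | shift before turn cm [15.42 12.55  3.47] after turn [18.55  7.18  3.4 ] turn z 0.314 F [ 0.8  0.1 -5.4] w 64.6 g 72.0 t 7.6 q [ 0.51  0.21 -0.34  2.07  0.09  0.86  0.47]
```

```bash
python3 -m crank '[[[1,0.3,0],[0,0,0.109]],[[2,0.5,0],[0,0,0.109]],[[3,0.6,0],[0,0,0.109]],[[3.5,0.6,0],[0,0,0]],[[3.5,0.6,0],[0,0,0]]]' >/dev/null
python3 -m crank '[[[3.5,0.6,0],[0,0,0]],[[3.5,0.6,0],[0,0,0]],[[3.5,0.6,0],[0,0,0]],[[3,0.4,0],[0,0,0]],[[0,0,0],[0,0,0]]]' >/dev/null
python3 -m crank '[[[0,0,0],[0,0,0]]]' | grep -E "tcp|force"
python3 -c "
from h import *
goto(505,145.4,140,1.3)"
```

```text
tcp_pos: [0.4717, 0.1113, 0.181]
contact_force: [-0.4, -0.8, -5.8]
gripper_force: 71.9
tcp [471.7 111.3 181. ] yaw 1.4 tilt [    6.     2. -1000.] | shift before turn cm [3.32 3.38 4.12] after turn [3.32 3.38 4.12] turn z 0.001 F [-0.4 -0.8 -5.8] w 64.0 g 72.0 t 8.7 q [ 0.04  0.26 -0.46  2.03  0.15  0.88 -0.48]
```

```bash
python3 -m crank '[[[1.6,1.7,1],[0,0,0]],[[1.7,1.7,1.5],[0,0,0]],[[0,0,2],[0,0,0]],[[0,0,0.9],[0,0,0]],[[0,0,0],[0,0,0]]]' >/dev/null
python3 - <<'E'
from h import *
goto(505,145.4,125,1.3)
I,D=grab("top","f"); J,_=grab("side","f")
for b in blobs("top",I,"blue",(230,190,340,270),.145): print(b)
for b in blobs("side",J,"blue",(220,100,320,240),.145): print(b)
c=lambda A,u,v:cv2.convertScaleAbs(cv2.resize(A[v:v+100,u:u+130],None,fx=3,fy=3,interpolation=cv2.INTER_CUBIC),alpha=2)[:,:,::-1]
cv2.imwrite("pics/f.png",np.hstack([c(I,220,180),c(J,205,125)]))
E
```

```text
tcp [504.7 142.8 126. ] yaw 1.2 tilt [    3.     0. -1000.] | shift before turn cm [0.26 0.04 0.1 ] after turn [0.26 0.04 0.1 ] turn z -0.002 F [ 0.   0.2 -5. ] w 64.3 g 72.0 t 9.2 q [-0.04  0.4  -0.43  1.99  0.23  0.8  -0.59]
(array([265., 164.]), array([504.2, 152.2,  64.4, 132.7,  -3.4]))
(array([296., 158.]), array([596.2, 161.2,  83.5, 108.9,  47.3]))
```

View pics/f.png

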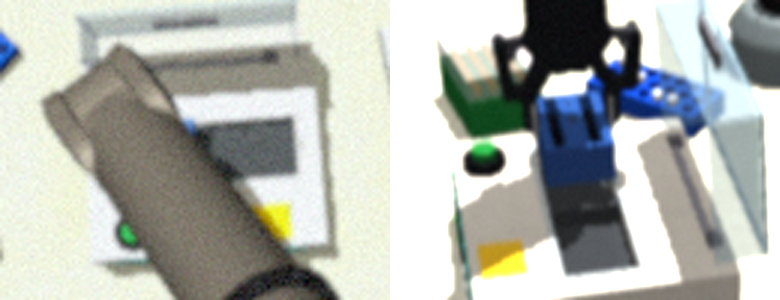

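Run:
```python
from h import *
from scipy.ndimage import map_coordinates as mc
def prof(n,I,z,x,ys,ch):
    uv=np.array([proj(n,[x-.022*(y-.0884),y,z]) for y in ys]); return mc(I[...,ch].astype(float),[uv[:,1],uv[:,0]],order=1).round().astype(int)
A=np.load("a_side.npz")["I"];F=np.load("f_side.npz")["I"]
ys=np.arange(-.04,.22,.003)
print("wells side", *[f"{int(y*1000)}:{v}" for y,v in zip(ys,prof("side",A,.085,.506,ys,1))])
ys=np.arange(.06,.14,.0025)
for z in (.1044,.1444): print("block z",z,*[f"{y*1000:.1f}:{v}" for y,v in zip(ys,prof("side",F,z,.505,ys,2))])
```

```text
wells side -40:159 -37:157 -33:152 -30:142 -27:127 -24:112 -21:94 -18:70 -15:54 -12:45 -9:45 -6:44 -3:44 0:44 2:44 5:44 8:44 11:44 14:44 17:44 20:44 23:44 26:44 29:44 32:44 35:44 38:43 41:42 44:39 47:34 50:27 53:21 56:17 59:16 62:16 65:16 68:17 71:19 74:25 77:32 80:38 83:43 86:45 89:45 92:45 95:44 98:44 101:45 104:45 107:44 110:44 113:44 116:44 119:45 122:44 125:44 128:44 131:44 134:44 137:44 140:44 143:44 146:44 149:43 152:42 155:40 158:42 161:44 164:49 167:54 170:56 173:57 176:57 179:59 182:61 185:71 188:83 191:101 194:121 197:135 200:149 203:154 206:159 209:160 212:161 215:161 218:162
block z 0.1044 60.0:27 62.5:25 65.0:23 67.5:22 70.0:22 72.5:22 75.0:23 77.5:23 80.0:24 82.5:24 85.0:25 87.5:28 90.0:31 92.5:34 95.0:37 97.5:39 100.0:41 102.5:41 105.0:41 107.5:42 110.0:42 112.5:42 115.0:42 117.5:42 120.0:42 122.5:41 125.0:41 127.5:41 130.0:41 132.5:42 135.0:42 137.5:42 140.0:42
block z 0.1444 60.0:42 62.5:41 65.0:41 67.5:41 70.0:42 72.5:42 75.0:42 77.5:42 80.0:42 82.5:43 85.0:45 87.5:47 90.0:49 92.5:52 95.0:54 97.5:55 100.0:56 102.5:56 105.0:57 107.5:56 110.0:56 112.5:56 115.0:56 117.5:56 120.0:57 122.5:57 125.0:57 127.5:56 130.0:55 132.5:53 135.0:49 137.5:46 140.0:45
```

```bash
python3 -m crank '[[[0.2,0.03,0],[0,0,0]],[[0,0,0.9],[0,0,0]],[[0,0,0.3],[0,0,0]],[[0,0,0],[0,0,0]]]' | grep -E "tcp|force"
python3 - <<'E'
from h import *
from scipy.ndimage import map_coordinates as mc
goto(505,145,110,1.3)
A=np.load("a_side.npz")["I"];F,_=grab("side","g")
def prof(I,z,y,xs,ch):
    uv=np.array([proj("side",[x,y,z]) for x in xs]); return mc(I[...,ch].astype(float),[uv[:,1],uv[:,0]],order=1).round().astype(int)
xs=np.arange(.455,.56,.0025)
for y in (.11,.15): print("well",y,*[f"{x*1000:.1f}:{v}" for x,v in zip(xs,prof(A,.085,y,xs,0))])
z=monitor.get_obs()["tcp_pos"][2]-.0216
for dz in (.01,.03):
  for c in (0,2): print("blk",dz,c,*[f"{x*1000:.1f}:{v}" for x,v in zip(xs,prof(F,z+dz,.094,xs,c))])
E
```

```text
tcp_pos: [0.5062, 0.1468, 0.115]
contact_force: [0.7, -0.3, -6.5]
gripper_force: 71.8
tcp [506.2 146.8 115. ] yaw 1.3 tilt [    6.     2. -1000.] | shift before turn cm [-0.18 -0.13  0.5 ] after turn [-0.18 -0.13  0.5 ] turn z -0.001 F [ 0.7 -0.3 -6.5] w 64.4 g 72.0 t 9.7 q [-0.05  0.42 -0.43  1.99  0.24  0.77 -0.6 ]
well 0.11 455.0:169 457.5:167 460.0:159 462.5:140 465.0:129 467.5:117 470.0:90 472.5:57 475.0:43 477.5:42 480.0:41 482.5:42 485.0:42 487.5:42 490.0:42 492.5:43 495.0:42 497.5:42 500.0:42 502.5:42 505.0:42 507.5:42 510.0:42 512.5:42 515.0:42 517.5:43 520.0:44 522.5:44 525.0:44 527.5:43 530.0:39 532.5:39 535.0:62 537.5:97 540.0:126 542.5:145 545.0:159 547.5:165 550.0:168 552.5:168 555.0:168 557.5:168 560.0:168
well 0.15 455.0:168 457.5:164 460.0:153 462.5:137 465.0:131 467.5:116 470.0:78 472.5:51 475.0:41 477.5:41 480.0:41 482.5:41 485.0:42 487.5:42 490.0:42 492.5:42 495.0:41 497.5:40 500.0:41 502.5:40 505.0:41 507.5:42 510.0:42 512.5:43 515.0:43 517.5:43 520.0:42 522.5:42 525.0:41 527.5:38 530.0:34 532.5:46 535.0:77 537.5:111 540.0:133 542.5:148 545.0:163 547.5:170 550.0:
[... 972 characters left out ...]
3 485.0:12 487.5:12 490.0:13 492.5:12 495.0:13 497.5:12 500.0:12 502.5:12 505.0:12 507.5:13 510.0:13 512.5:13 515.0:12 517.5:12 520.0:12 522.5:12 525.0:12 527.5:12 530.0:13 532.5:24 535.0:56 537.5:113 540.0:164 542.5:176 545.0:178 547.5:178 550.0:177 552.5:177 555.0:174 557.5:160 560.0:126
blk 0.03 2 455.0:140 457.5:112 460.0:84 462.5:67 465.0:52 467.5:38 470.0:36 472.5:40 475.0:41 477.5:41 480.0:42 482.5:41 485.0:41 487.5:41 490.0:42 492.5:42 495.0:42 497.5:41 500.0:41 502.5:41 505.0:41 507.5:41 510.0:42 512.5:42 515.0:42 517.5:41 520.0:42 522.5:41 525.0:41 527.5:42 530.0:42 532.5:48 535.0:70 537.5:112 540.0:150 542.5:160 545.0:162 547.5:161 550.0:161 552.5:160 555.0:157 557.5:145 560.0:113
```

```bash
python3 -m crank '[[[-0.15,0,0.3],[0,0,0]],[[0,0,0.3],[0,0,0]],[[0,0,0.2],[0,0,0]],[[0,0,0],[0,0,0]]]' | grep -E "tcp|contact"
python3 -m crank '[[[0,0,0.2],[0,0,0]],[[0,0,0.2],[0,0,0]],[[0,0,0],[0,0,0]]]' | grep -E "tcp|contact"
python3 -c "
from h import *
goto(506,145,110,1.3)"
```

```text
tcp_pos: [0.5066, 0.1455, 0.1072]
contact_force: [-0.1, 0.4, -6.0]
tcp_pos: [0.5067, 0.1456, 0.1033]
contact_force: [-0.7, -0.2, -6.1]
tcp [506.7 145.6 103.3] yaw 1.3 tilt [    7.     3. -1000.] | shift before turn cm [-0.06 -0.07 -0.67] after turn [-0.06 -0.07 -0.67] turn z -0.001 F [-0.7 -0.2 -6.1] w 64.1 g 72.0 t 10.4 q [-0.05  0.43 -0.42  2.    0.26  0.75 -0.61]
```

```bash
python3 -m crank '[[[0,0,0.3],[0,0,0]],[[0,0,0.3],[0,0,0]],[[0,0,0],[0,0,0]]]' | grep -E "tcp|contact"
python3 -m crank '[[[0,0,0.3],[0,0,0]],[[0,0,0.3],[0,0,0]],[[0,0,0],[0,0,0]]]' | grep -E "tcp|contact"
python3 -m crank '[[[0,0,0.2],[0,0,0]],[[0,0,0.2],[0,0,0]],[[0,0,0],[0,0,0]]]' | grep -E "tcp|contact"
python3 -c "
from h import *
goto(506,145,86.6,1.3)"
```

```text
tcp_pos: [0.5067, 0.1455, 0.0971]
contact_force: [0.1, 0.0, -5.5]
tcp_pos: [0.5068, 0.1456, 0.0911]
contact_force: [-0.5, -1.3, -5.3]
tcp_pos: [0.5069, 0.1456, 0.0873]
contact_force: [-1.1, -0.4, -5.5]
tcp [506.9 145.6  87.3] yaw 1.3 tilt [    7.     3. -1000.] | shift before turn cm [-0.06 -0.09  0.07] after turn [-0.06 -0.09  0.07] turn z -0.001 F [-1.1 -0.4 -5.5] w 64.5 g 72.0 t 11.4 q [-0.06  0.46 -0.41  2.01  0.27  0.72 -0.62]
```

```bash
python3 -m crank '[[[0,0,0.1],[0,0,0]],[[0,0,0.1],[0,0,0]],[[0,0,0],[0,0,0]]]' | grep -E "tcp|contact"
python3 -c "
from h import *
goto(506,145,86.6,1.3)"
```

```text
tcp_pos: [0.507, 0.1457, 0.0867]
contact_force: [-6.7, -1.4, 8.3]
tcp [507.  145.7  86.7] yaw 1.3 tilt [    8.     2. -1000.] | shift before turn cm [-0.07 -0.1   0.01] after turn [-0.07 -0.1   0.01] turn z -0.001 F [-6.7 -1.4  8.3] w 64.3 g 73.0 t 11.6 q [-0.07  0.46 -0.41  2.01  0.27  0.72 -0.63]
```

Block 1 seated at the expected height. I release it and go to block 2.

```bash
python3 -m crank '[[[0,0,0],[0,0,0]],[[0,0,0],[0,0,0]],[[0,0,0],[0,0,0]],[[0,0,-2],[0,0,0]],[[0,0,-4],[0,0,0]]]' 8.4 | grep -E "tcp|contact"
python3 -m crank '[[[-2,0,-4],[0,0,0]],[[-4,0,-2],[0,0,0]],[[-4.5,-0.3,0],[0,0,0]],[[-4.5,-0.3,0],[0,0,0]],[[-4.5,-0.3,0],[0,0,0]]]' >/dev/null
python3 -m crank '[[[-4.5,-0.3,0],[0,0,0]],[[-4.5,-0.3,0],[0,0,0]],[[-4.5,-0.3,0],[0,0,0]],[[-4.5,-0.3,0],[0,0,0]],[[0,0,0],[0,0,0]]]' >/dev/null
python3 - <<'E'
from h import *
I,D=grab("top","i"); J,_=grab("side","i")
for b in blobs("top",I,"blue",(330,220,480,275),.04): print(b)
for b in blobs("side",J,"blue",(220,240,320,380),.04): print(b)
for b in blobs("side",J,"blue",(220,140,320,240),.105): print("home?",b)
goto(457,-362,150,5)
E
```

```text
tcp_pos: [0.5049, 0.1448, 0.1439]
contact_force: [0.1, -0.9, 0.9]
(array([427., 240.]), array([ 452.5, -403.9,   14.7,   42.9,  -86.4]))
(array([273., 336.]), array([ 455. , -370.1,   66.1,  100.2,    4.4]))
(array([227., 318.]), array([ 355.9, -304.4,    6.5,   74.6,   23.1]))
home? (array([257., 178.]), array([475.1, 136.8,  13.3,  96.2,  -1.4]))
home? (array([303., 160.]), array([621.2, 213.9,  37. , 113.7,   3.2]))
tcp [ 493.2 -231.1  204.4] yaw 1.1 tilt [    8.     3. -1000.] | shift before turn cm [-13.03  -3.92   5.38] after turn [-12.74  -4.79   5.37] turn z -0.068 F [ 0.6  1.3 -0.2] w 84.0 g 0.0 t 13.2 q [ 0.56  0.31 -0.28  1.89  0.09  0.96  0.26]
```

```bash
python3 -m crank '[[[-4,-1.3,1],[0,0,-0.068]],[[-4,-1.7,2],[0,0,0]],[[-4,-1.7,2],[0,0,0]],[[-0.7,-0.1,2],[0,0,0]],[[0,0,0],[0,0,0]]]' >/dev/null
python3 -c "
from h import *
goto(456.6,-362,80,5)"
```

```text
tcp [ 453.2 -359.1  131.3] yaw 5.1 tilt [    4.     6. -1000.] | shift before turn cm [-0.34  0.29  5.13] after turn [-0.34  0.29  5.13] turn z 0.002 F [ 0.5 -0.3 -0.2] w 84.0 g 0.0 t 13.8 q [ 0.74  0.44 -0.22  1.87  0.12  0.84  0.55]
```

```bash
python3 -m crank '[[[-0.2,0.2,3],[0,0,0]],[[0,0,3],[0,0,0]],[[0,0,3],[0,0,0]],[[0,0,0],[0,0,0]],[[0,0,0],[0,0,0]]]' >/dev/null
python3 -c "
from h import *
goto(456.6,-362,20,5)"
```

```text
tcp [ 459.1 -359.7   45. ] yaw 5.3 tilt [    8.     3. -1000.] | shift before turn cm [-0.22 -0.29  2.49] after turn [-0.22 -0.29  2.49] turn z 0.006 F [0.4 0.5 0.8] w 83.8 g 0.0 t 14.2 q [ 0.71  0.57 -0.2   1.91  0.16  0.67  0.51]
```

```bash
python3 -m crank '[[[-0.2,-0.2,1.2],[0,0,0]],[[0,0,1.1],[0,0,0]],[[0,0,0],[0,0,0]],[[0,0,0],[0,0,0]]]' | grep -E "tcp|contact"
python3 -m crank '[[[0,0,0],[0,0,0]],[[0,0,0],[0,0,0]],[[0,0,0],[0,0,0]],[[0,0,0],[0,0,0]],[[0,0,0],[0,0,0]]]' 6 60| grep -E "tcp|force"
python3 -m crank '[[[0,0,0],[0,0,0]],[[0,0,0],[0,0,0]],[[0,0,0],[0,0,0]]]'  | grep -E "tcp|force"
python3 -c "
from h import *
goto(456.6,-362,20,5)"
```

```text
tcp_pos: [0.4558, -0.3635, 0.0208]
contact_force: [0.2, -0.5, 0.0]
tcp_pos: [0.4575, -0.3638, 0.0222]
contact_force: [-0.0, 2.0, 6.6]
gripper_force: 67.0
tcp_pos: [0.4575, -0.3639, 0.0222]
contact_force: [0.6, 1.3, 5.8]
gripper_force: 67.0
tcp [ 457.5 -363.9   22.2] yaw 5.2 tilt [   10.     2. -1000.] | shift before turn cm [ 0.19 -0.08  0.22] after turn [ 0.19 -0.08  0.22] turn z 0.003 F [0.6 1.3 5.8] w 64.3 g 67.0 t 15.4 q [ 0.71  0.61 -0.19  1.91  0.17  0.63  0.51]
```

```bash
python3 -m crank '[[[0,0,-3],[0,0,0]],[[0,0,-4],[0,0,0]],[[0,0,-4],[0,0,0]],[[0,0,-3],[0,0,0.03]],[[2,0,0],[0,0,0.038]]]' >/dev/null
for i in 1 2; do python3 -m crank '[[[3.8,0.5,0],[0,0,0]],[[3.8,0.5,0],[0,0,0]],[[3.8,0.5,0],[0,0,0]],[[3.8,0.5,0],[0,0,0]],[[3.8,0.5,0],[0,0,0]]]' >/dev/null; done
python3 -m crank '[[[0,0,0],[0,0,0]],[[0,0,0],[0,0,0]]]' | grep -E "tcp|contact"
python3 -c "
from h import *
goto(509,30.5,120,1.3)"
```

```text
tcp_pos: [0.4944, 0.0379, 0.1617]
contact_force: [-0.2, -1.1, -6.4]
tcp [494.4  37.9 161.7] yaw 1.4 tilt [    6.     3. -1000.] | shift before turn cm [-0.79  1.41  4.18] after turn [-0.79  1.41  4.18] turn z 0.002 F [-0.2 -1.1 -6.4] w 64.6 g 72.0 t 17.2 q [ 0.14  0.29 -0.4   2.03  0.15  0.84 -0.32]
```

```bash
python3 -m crank '[[[-0.4,0.7,1],[0,0,0]],[[-0.4,0.6,1.5],[0,0,0]],[[0,0,1.3],[0,0,0]],[[0,0,0],[0,0,0]],[[0,0,0],[0,0,0]]]' | grep -E "tcp|contact"
python3 - <<'E'
from h import *
from scipy.ndimage import map_coordinates as mc
goto(509,30.5,110,1.3)
A=np.load("a_side.npz")["I"];F,_=grab("side","k")
def prof(I,z,x,y,ch):
    x,y=np.broadcast_arrays(x,y)
    uv=np.array([proj("side",[a,b,z]) for a,b in zip(x,y)]); return mc(I[...,ch].astype(float),[uv[:,1],uv[:,0]],order=1).round().astype(int)
xs=np.arange(.455,.56,.0025); ys=np.arange(-.045,.02,.0025)
print("well y",*[f"{x*1000:.1f}:{v}" for x,v in zip(ys,prof(A,.085,.509,ys,1))])
print("well x",*[f"{x*1000:.1f}:{v}" for x,v in zip(xs,prof(A,.085,xs,.01,0))])
z=monitor.get_obs()["tcp_pos"][2]-.0222
for dz in (0,.04): print("blk y",*[f"{x*1000:.1f}:{v}" for x,v in zip(ys,prof(F,z+dz,.509,ys,2))])
print("blk x",*[f"{x*1000:.1f}:{v}" for x,v in zip(xs,prof(F,z+.01,xs,-.02,0))])
E
```

```text
tcp_pos: [0.508, 0.0291, 0.1234]
contact_force: [1.1, 0.5, -5.4]
tcp [508.   29.1 123.4] yaw 1.2 tilt [    5.     3. -1000.] | shift before turn cm [0.13 0.09 1.34] after turn [0.13 0.09 1.34] turn z -0.001 F [ 1.1  0.5 -5.4] w 63.9 g 72.0 t 17.6 q [ 0.13  0.37 -0.38  2.03  0.19  0.77 -0.33]
well y -45.0:149 -42.5:156 -40.0:159 -37.5:158 -35.0:155 -32.5:147 -30.0:137 -27.5:125 -25.0:112 -22.5:98 -20.0:78 -17.5:59 -15.0:51 -12.5:45 -10.0:44 -7.5:44 -5.0:44 -2.5:44 0.0:44 2.5:44 5.0:44 7.5:44 10.0:44 12.5:44 15.0:44 17.5:44
well x 455.0:164 457.5:165 460.0:165 462.5:162 465.0:152 467.5:140 470.0:121 472.5:87 475.0:54 477.5:42 480.0:42 482.5:41 485.0:42 487.5:42 490.0:42 492.5:42 495.0:42 497.5:42 500.0:42 502.5:42 505.0:41 507.5:42 510.0:42 512.5:41 515.0:43 517.5:43 520.0:42 522.5:43 525.0:44 527.5:43 530.0:39 532.5:34 535.0:41 537.5:69 540.0:109 542.5:134 545.0:144 547.5:157 550.0:164 552.5:165 555.0:164 557.5:164 560.0:164
blk y -45.0:57 -42.5:46 -40.0:34 -37.5:29 -35.0:25 -32.5:25 -30.0:27 -27.5:31 -25.0:35 -22.5:40 -20.0:42 -17.5:43 -15.0:41 -12.5:41 -10.0:42 -7.5:42 -5.0:42 -2.5:42 0.0:43 2.5:43 5.0:43 7.5:42 10.0:42 12.5:42 15.0:42 17.5:42
blk y -45.0:42 -42.5:41 -40.0:41 -37.5:41 -35.0:44 -32.5:48 -30.0:55 -27.5:60 -25.0:64 -22.5:64 -20.0:63 -17.5:60 -15.0:58 -12.5:57 -10.0:56 -7.5:57 -5.0:57 -2.5:57 0.0:57 2.5:57 5.0:57 7.5:57 10.0:57 12.5:57 15.0:55 17.5:53
blk x 455.0:88 457.5:88 460.0:86 462.5:82 465.0:75 467.5:61 470.0:38 472.5:19 475.0:14 477.5:12 480.0:13 482.5:12 485.0:12 487.5:12 490.0:13 492.5:12 495.0:12 497.5:13 500.0:13 502.5:13 505.0:14 507.5:13 510.0:13 512.5:12 515.0:13 517.5:13 520.0:13 522.5:13 525.0:13 527.5:13 530.0:13 532.5:13 535.0:14 537.5:32 540.0:63 542.5:83 545.0:102 547.5:137 550.0:166 552.5:174 555.0:175 557.5:175 560.0:173
```

```bash
python3 -m crank '[[[0.2,0.05,0.5],[0,0,0]],[[0.2,0,0.5],[0,0,0]],[[0,0,0],[0,0,0]],[[0,0,0],[0,0,0]]]' | grep -E "tcp|contact"
python3 - <<'E'
from h import *
goto(509,30.5,110,1.3)
F,_=grab("side","l")
c=lambda A,u,v:cv2.convertScaleAbs(cv2.resize(A[v:v+80,u:u+100],None,fx=6,fy=6,interpolation=cv2.INTER_CUBIC),alpha=2.5)[:,:,::-1]
cv2.imwrite("pics/l.png",c(F,230,150))
print(proj("side",[.508,.0314-.05,.085]))
E
```

```text
tcp_pos: [0.5091, 0.0337, 0.1143]
contact_force: [-0.1, 0.1, -5.2]
tcp [509.1  33.7 114.3] yaw 1.3 tilt [    7.     3. -1000.] | shift before turn cm [-0.32 -0.02  0.42] after turn [-0.32 -0.02  0.42] turn z -0.0 F [-0.1  0.1 -5.2] w 63.9 g 72.0 t 18.1 q [ 0.12  0.38 -0.37  2.04  0.2   0.75 -0.35]
(np.float64(275.93261866285326), np.float64(214.22248276035327))
```

View pics/l.png

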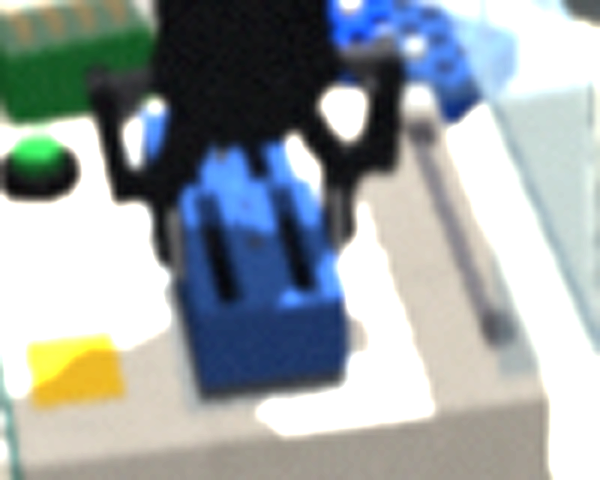

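Crop: the block's lower front edge is at side row ≈214 and the well edge at ≈216. The block is about 7 mm above the deck, so it needs about 2 mm more +y. I shift it and feel for the drop.

```bash
python3 -m crank '[[[0.15,0,0.3],[0,0,0]],[[0,0,0.3],[0,0,0]],[[0,0,0],[0,0,0]]]' | grep -E "tcp|contact"
python3 -m crank '[[[0,0,0.2],[0,0,0]],[[0,0,0.1],[0,0,0]],[[0,0,0],[0,0,0]]]' | grep -E "tcp|contact"
python3 -c "
from h import *
goto(509,30.5,110,1.3)"
```

```text
tcp_pos: [0.5089, 0.035, 0.1079]
contact_force: [0.3, -0.4, -6.4]
tcp_pos: [0.5093, 0.0343, 0.106]
contact_force: [-4.4, -3.5, 4.7]
tcp [509.3  34.3 106. ] yaw 1.2 tilt [    8.     2. -1000.] | shift before turn cm [-0.38 -0.04 -0.4 ] after turn [-0.38 -0.04 -0.4 ] turn z -0.001 F [-4.4 -3.5  4.7] w 64.1 g 73.0 t 18.8 q [ 0.11  0.4  -0.37  2.04  0.21  0.73 -0.36]
```

```bash
s(){ python3 -c "
from h import *
o=monitor.get_obs();print(np.round(o['tcp_pos']*1000,1),np.round(o['contact_force'],1),np.round(o['moment'],2))"; }
s
python3 -m crank '[[[0.1,0,0],[0,0,0]],[[0,0,0],[0,0,0]]]'>/dev/null; s
python3 -m crank '[[[0.1,0,0],[0,0,0]],[[0,0,0],[0,0,0]]]'>/dev/null; s
python3 -m crank '[[[0.1,0,0],[0,0,0]],[[0,0,0],[0,0,0]]]'>/dev/null; s
```

```text
[509.3  34.3 106. ] [-4.4 -3.5  4.7] [-0.17  0.85  0.05]
[509.3  34.4 106.1] [-3.9 -5.2  5.6] [-0.65  0.91  0.06]
[509.3  34.6 106.2] [-5.4 -7.8  7.1] [-1.09  0.92  0.07]
[509.3  34.9 106.3] [-4.8 -8.9  9. ] [-1.53  0.95  0.03]
```

```bash
s(){ python3 -c "
from h import *
o=monitor.get_obs();print(np.round(o['tcp_pos']*1000,1),np.round(o['contact_force'],1),np.round(o['moment'],2))"; }
python3 -m crank '[[[0,0,-0.3],[0,0,0]],[[-0.5,0,0],[0,0,0]],[[0,0,0],[0,0,0]]]'>/dev/null; s
python3 -m crank '[[[0,0,0.2],[0,0,0]],[[0,0,0.1],[0,0,0]],[[0,0,0],[0,0,0]]]'>/dev/null; s
python3 -m crank '[[[0,0,0.1],[0,0,0]],[[0,0,0],[0,0,0]]]'>/dev/null; s
```

```text
[509.3  32.4 108.1] [-0.1  1.2 -6.7] [-0.01  0.01 -0.02]
[509.1  33.2 104.9] [ 1.1  0.4 -6. ] [0.05 0.03 0.01]
[509.3  33.1 104.1] [-0.1 -0.4 -5.5] [0.   0.09 0.02]
```

```bash
s(){ python3 -c "
from h import *
o=monitor.get_obs();print(np.round(o['tcp_pos']*1000,1),np.round(o['contact_force'],1),np.round(o['moment'],2))"; }
python3 -m crank '[[[0,0,0.2],[0,0,0]],[[0,0,0.2],[0,0,0]],[[0,0,0],[0,0,0]]]'>/dev/null; s
python3 -m crank '[[[0,0,0.2],[0,0,0]],[[0,0,0.2],[0,0,0]],[[0,0,0],[0,0,0]]]'>/dev/null; s
python3 -m crank '[[[0,0,0.2],[0,0,0]],[[0,0,0.2],[0,0,0]],[[0,0,0],[0,0,0]]]'>/dev/null; s
python3 -m crank '[[[0,0,0.2],[0,0,0]],[[0,0,0.2],[0,0,0]],[[0,0,0],[0,0,0]]]'>/dev/null; s
```

```text
[509.3  33.  100. ] [-2.2  0.6 -5.7] [0.03 0.24 0.06]
[509.3  33.   96. ] [-0.1 -0.3 -7.5] [-0.    0.19  0.01]
[509.2  33.   92. ] [-1.5 -0.7 -6.1] [-0.03  0.4   0.06]
[509.3  33.1  88. ] [-1.3  0.2 -6.1] [0.01 0.43 0.09]
```

```bash
s(){ python3 -c "
from h import *
o=monitor.get_obs();print(np.round(o['tcp_pos']*1000,1),np.round(o['contact_force'],1),np.round(o['moment'],2))"; }
python3 -m crank '[[[0,0,0.1],[0,0,0]],[[0,0,0.08],[0,0,0]],[[0,0,0],[0,0,0]]]'>/dev/null; s
python3 -m crank '[[[0,0,0],[0,0,0]],[[0,0,0],[0,0,0]],[[0,0,0],[0,0,0]],[[0,0,-2],[0,0,0]],[[0,0,-4],[0,0,0]]]' 8.4 >/dev/null
python3 -m crank '[[[0,0,-4],[0,0,0]],[[-3,0,-2],[0,0,0]],[[-4.5,0,0],[0,0,0]],[[-4.5,0,0],[0,0,0]],[[-4.5,0,0],[0,0,0]]]' >/dev/null
python3 -m crank '[[[-4.5,0,0],[0,0,0]],[[-4.5,0,0],[0,0,0]],[[-4.5,0,0],[0,0,0]],[[0,0,0],[0,0,0]],[[0,0,0],[0,0,0]]]' >/dev/null
python3 - <<'E'
from h import *
I,D=grab("top","m"); J,_=grab("side","m")
for b in blobs("top",I,"blue",(240,200,340,260),.105): print(b)
for b in blobs("side",J,"blue",(220,165,297,240),.105): print(b)
P=cloud("top",D); Q=cloud("side",_)
M=(P[...,2]>.09)&(P[...,2]<.12)&box(M:=I,250,205,330,250) if 0 else None
HS=cv2.cvtColor(I,cv2.COLOR_RGB2HSV); m=(HS[...,0]>100)&(HS[...,0]<125)&(HS[...,1]>110)&(HS[...,2]>50)
for u0,u1 in ((250,285),(290,325)):
    k=m&box(I.shape,u0,205,u1,250)&(D>0); p=P[k]; p=p[(p[:,2]>.09)&(p[:,2]<.12)]
    A=np.c_[p[:,:2]-p[:,:2].mean(0),np.ones(len(p))]; print(len(p),np.linalg.lstsq(A,p[:,2],rcond=None)[0].round(4),p.mean(0).round(4))
o=(HS[...,0]<25)&(HS[...,1]>70)
for x in rect("top",o&box(I.shape,345,180,395,218),.042,5): print("cas",*x)
goto(610,-210,150,-81)
c=lambda A,u,v,s:cv2.convertScaleAbs(cv2.resize(A[v:v+100,u:u+130],None,fx=s,fy=s,interpolation=cv2.INTER_CUBIC),alpha=2)[:,:,::-1]
cv2.imwrite("pics/m.png",np.hstack([c(I,230,180,3),c(J,205,150,3)]))
E
```

```text
[509.3  33.1  87.3] [-6.9 -0.4  5.8] [-0.04  1.36  0.1 ]
(array([271., 232.]), array([503.6, 142.9,  62.5,  96.9,   0.9]))
(array([303., 229.]), array([506. ,  32.1,  62.5,  94.9,   1.9]))
(array([263., 181.]), array([491.9, 108. ,  51.7, 155.2,  -4. ]))
360 [-0.0204 -0.0043  0.1037] [0.5033 0.1435 0.1037]
360 [-0.0042  0.0112  0.1039] [0.5054 0.0314 0.1039]
cas [366. 205.] [ 585.3 -197.     9.7   33.5  -80.6]
cas [356. 206.] [ 584.1 -160.7    9.7   41.4  -80.3]
cas [375. 203.] [ 594.2 -231.2   10.    41.4  -83.5]
cas [354. 194.] [ 628.5 -154.9    9.7   33.9  -80.3]
cas [363. 193.] [ 629.8 -188.7    7.3   40.6   85.6]
cas [373. 190.] [ 641.3 -225.4    9.8   30.4  -80.8]
cas [384. 195.] [ 619.8 -264.7   10.7   82.6  -82. ]
tcp [ 515.7 -265.9  205.8] yaw 1.4 tilt [    8.     3. -1000.] | shift before turn cm [5.34 9.52 5.68] after turn [10.17 -4.09  5.58] turn z 1.437 F [ 0.7  0.5 -0.2] w 84.2 g 0.0 t 23.2 q [ 0.57  0.36 -0.25  1.81  0.1   0.98  0.31]
```

View pics/m.png

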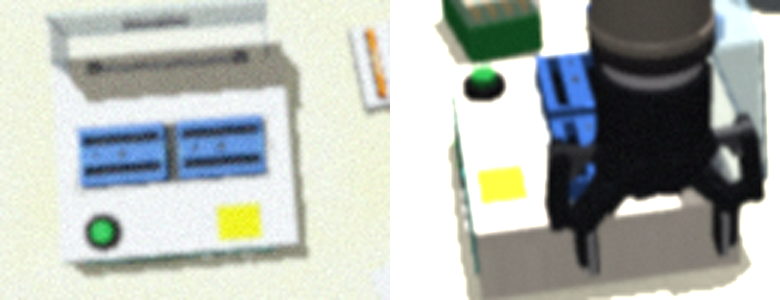

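Both blocks are home: in the top view at (271,232) and (303,229), with tops at equal height ≈0.104 m. Next are the cassettes, starting with the outer one.

```bash
for i in 1 2; do python3 -m crank '[[[0,0,0],[0,0,0.145]],[[0,0,0],[0,0,0.145]],[[0,0,0],[0,0,0.145]],[[0,0,0],[0,0,0.145]],[[0,0,0],[0,0,0.145]]]' 2.2 40 >/dev/null; done
python3 -m crank '[[[3.5,0,3],[0,0,0]],[[3.5,0,3],[0,0,0]],[[3.5,0,3],[0,0,0]],[[0,0,0],[0,0,0]]]' >/dev/null
python3 -c "
from h import *
goto(621,-264.6,70,-82)"
```

```text
tcp [ 622.  -245.4  111. ] yaw -81.4 tilt [    3.     8. -1000.] | shift before turn cm [-0.41  1.92  4.08] after turn [-0.39  1.92  4.08] turn z 0.011 F [-1.   1.6 -0.4] w 22.3 g 0.0 t 24.6 q [ 0.27  0.59  0.02  1.67 -0.02  0.88 -1.12]
```

```bash
python3 -m crank '[[[-0.2,1.0,1],[-0.008,-0.003,0.011]],[[-0.1,0.9,1.5],[0,0,0]],[[0,0,1.4],[0,0,0]],[[0,0,0],[0,0,0]],[[0,0,0],[0,0,0]]]' >/dev/null
python3 - <<'E'
from h import *
goto(621,-264.6,29,-82)
I,D=grab("top","n"); J,_=grab("side","n")
o=monitor.get_obs();R=Ro.from_rotvec(o["orientation"]).as_matrix();t=o["tcp_pos"]
print([np.round(proj("side",t+R@np.array([0,s*.018,0])),1) for s in (-1,1)])
c=lambda A,u,v,w,h,s:cv2.convertScaleAbs(cv2.resize(A[v:v+h,u:u+w],None,fx=s,fy=s,interpolation=cv2.INTER_CUBIC),alpha=2)[:,:,::-1]
cv2.imwrite("pics/n.png",c(J,290,230,100,80,6))
E
```

```text
tcp [ 619.1 -271.5   77.6] yaw -82.5 tilt [    5.    -5. -1000.] | shift before turn cm [ 0.26 -0.69  4.86] after turn [ 0.26 -0.69  4.86] turn z -0.009 F [ 0.2 -1.4 -0.2] w 22.1 g 0.0 t 25.2 q [ 0.3   0.64  0.03  1.68 -0.02  0.82 -1.11]
[array([337.6, 271.9]), array([343.5, 282.5])]
```

View pics/n.png

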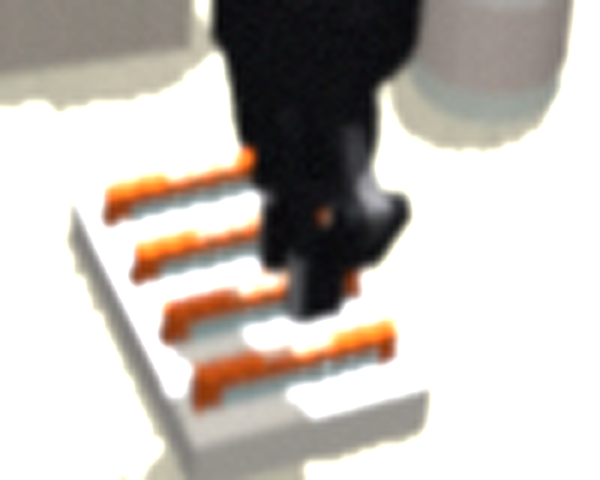

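Crop: four cassettes, with the hand about 7 mm in front of #4 (crop 295,365), which agrees with the computed shift. I correct by that and descend.

```bash
python3 -m crank '[[[0.15,-0.65,0],[0,0,-0.005]],[[0,0,1.5],[0,0,0]],[[0,0,0.8],[0,0,0]],[[0,0,0],[0,0,0]],[[0,0,0],[0,0,0]]]' >/dev/null
python3 -c "
from h import *
goto(621,-264.6,29,-82)"
```

```text
tcp [ 620.  -264.9   53.8] yaw -82.2 tilt [    4.    -5. -1000.] | shift before turn cm [ 0.09 -0.03  2.48] after turn [ 0.09 -0.03  2.48] turn z -0.003 F [0.5 0.9 0.6] w 21.8 g 0.0 t 25.8 q [ 0.29  0.66  0.03  1.69 -0.02  0.78 -1.11]
```

```bash
python3 -m crank '[[[0,0,1.2],[0.005,-0.004,0]],[[0,0,1.2],[0,0,0]],[[0,0,0],[0,0,0]],[[0,0,0],[0,0,0]]]' | grep -E "tcp|contact"
python3 -m crank '[[[0,0,0],[0,0,0]],[[0,0,0],[0,0,0]],[[0,0,0],[0,0,0]],[[0,0,0],[0,0,0]]]' 0.5 40 | grep -E "tcp|contact|gr"
python3 -m crank '[[[0,0,0],[0,0,0]],[[0,0,0],[0,0,0]]]' | grep -E "tcp|contact|gr"
python3 -c "
from h import *
goto(621,-264.6,29,-82)"
```

```text
tcp_pos: [0.62, -0.2649, 0.0298]
contact_force: [0.0, -0.6, 0.3]
tcp_pos: [0.6207, -0.2651, 0.0309]
contact_force: [0.2, -0.4, -1.2]
grip_width: 0.0079
gripper_force: 42.0
tcp_pos: [0.6206, -0.2651, 0.0307]
contact_force: [0.2, -0.4, 0.3]
grip_width: 0.0076
gripper_force: 42.1
tcp [ 620.6 -265.1   30.7] yaw -82.2 tilt [    1.    -1. -1000.] | shift before turn cm [ 0.04 -0.05  0.17] after turn [ 0.05 -0.05  0.17] turn z -0.003 F [ 0.2 -0.4  0.3] w 7.6 g 42.0 t 26.8 q [ 0.3   0.7   0.02  1.69 -0.02  0.75 -1.11]
```

```bash
python3 -m crank '[[[0,0,-2],[0,0,0]],[[0,0,-4],[0,0,0]],[[0,0,-4],[0,0,0]],[[-2,-0.5,-4],[0,0,0]],[[-3.5,-1,0],[0,0,0]]]' >/dev/null
python3 -m crank '[[[-3.5,-1.5,0],[0,0,-0.145]],[[-1,-3,0],[0,0,-0.145]],[[0,-3,0],[0,0,-0.145]],[[0,0,0],[0,0,-0.145]],[[0,0,0],[0,0,-0.145]]]' >/dev/null
python3 -m crank '[[[0,0,0],[0,0,-0.145]],[[0,0,0],[0,0,-0.145]],[[0,0,0],[0,0,-0.145]],[[0,0,0],[0,0,-0.145]],[[0,0,0],[0,0,-0.145]]]' >/dev/null
python3 -m crank '[[[0,0,0],[0,0,0]]]' | grep -E "contact|gr"
python3 -c "
from h import *
goto(524,145,150,1.3)"
```

```text
contact_force: [-0.7, -0.1, -0.8]
grip_width: 0.0076
gripper_force: 42.1
tcp [ 496.6 -194.   170.4] yaw 1.0 tilt [    1.    -1. -1000.] | shift before turn cm [33.85  3.32  2.  ] after turn [33.83  3.51  2.  ] turn z -0.006 F [-0.7 -0.1 -0.8] w 7.6 g 42.0 t 28.4 q [ 0.49  0.33 -0.28  1.94  0.12  0.88  0.16]
```

```bash
python3 -m crank '[[[4.2,0.3,0],[0,0,-0.006]],[[4.2,0.3,0],[0,0,0]],[[4.2,0.3,0],[0,0,0]],[[4.2,0.3,0],[0,0,0]],[[4.2,0.3,0],[0,0,0]]]' >/dev/null
python3 -m crank '[[[4.2,0.3,0],[0,0,0]],[[4.2,0.3,0],[0,0,0]],[[4,0.3,0],[0,0,0]],[[0,0,0],[0,0,0]],[[0,0,0],[0,0,0]]]' >/dev/null
python3 -c "
from h import *
goto(524,145,145,1.3)"
```

```text
tcp [513.4 141.5 169.9] yaw 1.2 tilt [    1.    -1. -1000.] | shift before turn cm [0.33 1.07 2.49] after turn [0.33 1.07 2.49] turn z -0.001 F [ 0.  -0.7 -1.1] w 8.0 g 42.0 t 29.4 q [-0.04  0.35 -0.42  1.93  0.18  0.9  -0.53]
```

```bash
python3 -m crank '[[[0.3,1.0,1],[0,0,0]],[[0,0,1.5],[0,0,0]],[[0,0,1.0],[0,0,0]],[[0,0,0],[0,0,0]],[[0,0,0],[0,0,0]]]' >/dev/null
python3 - <<'E'
from h import *
goto(524,145,128,1.3)
J,_=grab("side","p")
c=lambda A,u,v,w,h,s:cv2.convertScaleAbs(cv2.resize(A[v:v+h,u:u+w],None,fx=s,fy=s,interpolation=cv2.INTER_CUBIC),alpha=2.5)[:,:,::-1]
cv2.imwrite("pics/p.png",c(J,225,140,90,75,7))
E
```

```text
tcp [523.7 142.9 134.7] yaw 1.2 tilt [    0.    -2. -1000.] | shift before turn cm [0.21 0.03 0.67] after turn [0.21 0.04 0.67] turn z -0.002 F [ 0.5 -0.8  0.4] w 7.8 g 42.0 t 29.8 q [-0.06  0.41 -0.41  1.94  0.22  0.83 -0.56]
```

View pics/p.png

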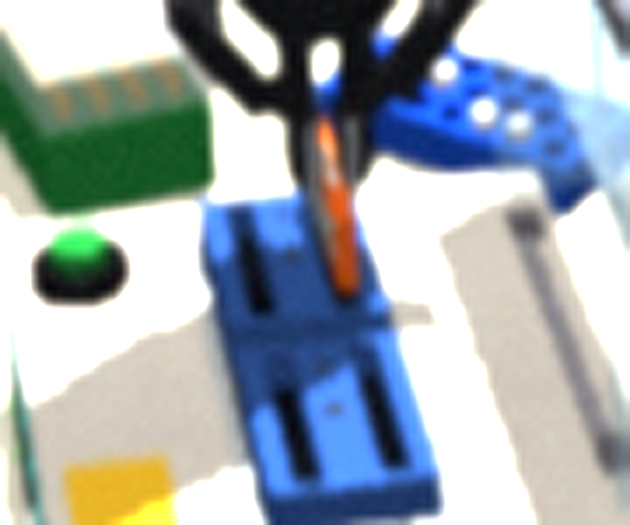

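Crop: the cassette is in line with the rear slot. Its near end is at crop (345,293) and the slot end at about (350,297), which suggests shifting a few mm in +y before going down.

```bash
s(){ python3 -c "
from h import *
o=monitor.get_obs();print(np.round(o['tcp_pos']*1000,1),np.round(o['contact_force'],1),np.round(o['moment'],2))"; }
python3 -m crank '[[[0.45,0.03,0.3],[0,0,0]],[[0,0,0.2],[0,0,0]],[[0,0,0],[0,0,0]]]'>/dev/null; s
python3 -m crank '[[[0,0,0.2],[0,0,0]],[[0,0,0.2],[0,0,0]],[[0,0,0],[0,0,0]]]'>/dev/null; s
python3 -m crank '[[[0,0,0.2],[0,0,0]],[[0,0,0.1],[0,0,0]],[[0,0,0],[0,0,0]]]'>/dev/null; s
```

```text
[523.7 148.4 129.9] [ 0.8 -0.1 -0.5] [-0.05  0.01 -0.06]
[524.3 147.9 126.7] [-1.8 -2.   8. ] [-0.14  0.49  0.04]
[524.8 146.6 124.2] [-2.7 -5.3 12.1] [-0.82  0.6   0.12]
```

```bash
s(){ python3 -c "
from h import *
o=monitor.get_obs();print(np.round(o['tcp_pos']*1000,1),np.round(o['contact_force'],1),np.round(o['moment'],2))"; }
python3 -m crank '[[[0,0,-0.5],[0,0,0]],[[-0.3,0,0],[0,0,0]],[[0,0,0],[0,0,0]]]'>/dev/null; s
python3 -m crank '[[[0,0,0.3],[0,0,0]],[[0,0,0.2],[0,0,0]],[[0,0,0],[0,0,0]]]'>/dev/null; s
python3 -m crank '[[[0,0,0.2],[0,0,0]],[[0,0,0.1],[0,0,0]],[[0,0,0],[0,0,0]]]'>/dev/null; s
```

```text
[523.8 144.6 127.8] [ 0.9  0.  -0.1] [0.03 0.01 0.03]
[523.4 145.  122.3] [-0.5  0.1 -0.7] [-0.12 -0.05 -0.02]
[523.8 145.  119.7] [ 0.5 -0.  -0.9] [-0.22  0.01 -0.03]
```

```bash
s(){ python3 -c "
from h import *
o=monitor.get_obs();print(np.round(o['tcp_pos']*1000,1),np.round(o['contact_force'],1),np.round(o['moment'],2))"; }
python3 -m crank '[[[0,0,0.3],[0,0,0]],[[0,0,0.3],[0,0,0]],[[0,0,0],[0,0,0]]]'>/dev/null; s
python3 -m crank '[[[0,0,0.2],[0,0,0]],[[0,0,0.1],[0,0,0]],[[0,0,0],[0,0,0]]]'>/dev/null; s
python3 -m crank '[[[0,0,0.1],[0,0,0]],[[0,0,0.1],[0,0,0]],[[0,0,0],[0,0,0]]]'>/dev/null; s
```

```text
[523.7 145.  113.5] [ 0.1 -0.7 -0.3] [-0.26 -0.01  0.02]
[523.9 145.1 110.9] [ 0.8 -1.2 -1.1] [-0.29 -0.13 -0.01]
[524.2 145.5 110. ] [-1.7 -0.7  8.4] [-0.67  0.55 -0.06]
```

```bash
s(){ python3 -c "
from h import *
o=monitor.get_obs();print(np.round(o['tcp_pos']*1000,1),np.round(o['contact_force'],1),np.round(o['moment'],2),o['grip_width'].round(4))"; }
python3 -m crank '[[[0,0,0],[0,0,0]],[[0,0,0],[0,0,0]],[[0,0,0],[0,0,0]]]' 2.2 >/dev/null; s
python3 -m crank '[[[0,0,-2],[0,0,0]],[[0,0,-1],[0,0,0]],[[0,0,0],[0,0,0]]]' >/dev/null
python3 -m crank '[[[0,0,0],[0,0,0]],[[0,0,0],[0,0,0]],[[0,0,0],[0,0,0]],[[0,0,1],[0,0,0]],[[0,0,0],[0,0,0]]]' 0 >/dev/null; s
python3 -m crank '[[[0,0,0.5],[0,0,0]],[[0,0,0.3],[0,0,0]],[[0,0,0],[0,0,0]]]' >/dev/null; s
python3 -m crank '[[[0,0,0.2],[0,0,0]],[[0,0,0.1],[0,0,0]],[[0,0,0],[0,0,0]]]' >/dev/null; s
```

```text
Traceback (most recent call last):
AttributeError: 'float' object has no attribute 'round'
Traceback (most recent call last):
AttributeError: 'float' object has no attribute 'round'
Traceback (most recent call last):
AttributeError: 'float' object has no attribute 'round'
Traceback (most recent call last):
AttributeError: 'float' object has no attribute 'round'
```

```bash
cat > s.py <<'E'
from h import *
o=monitor.get_obs();print(np.round(o['tcp_pos']*1000,1),np.round(o['contact_force'],1),np.round(o['moment'],2),np.round(o['grip_width']*1000,1),np.round(o['clock'],1))
E
python3 s.py
```

```text
[526.1 145.2 121.1] [-3.3 -4.5 23.9] [-0.87  1.02  0.02] -0.2 34.3
```

```bash
python3 -m crank '[[[0,0,-2],[0,0,0]],[[0,-0.5,-3],[0,0,0]],[[-4,-0.5,0],[0,0,0]],[[-4.3,-0.3,0],[0,0,0]],[[-4.3,-0.3,0],[0,0,0]]]' 2.2 40 >/dev/null
python3 -m crank '[[[-4.3,-0.3,0],[0,0,0]],[[-4.3,-0.3,0],[0,0,0]],[[-4.3,-0.3,0],[0,0,0]],[[-4.3,-0.3,0],[0,0,0]],[[-4,0,0],[0,0,0.1]]]' >/dev/null
for i in 1 2; do python3 -m crank '[[[0,0,0],[0,0,0.135]],[[0,0,0],[0,0,0.135]],[[0,0,0],[0,0,0.135]],[[0,0,0],[0,0,0.135]],[[0,0,0],[0,0,0.135]]]' >/dev/null; done
python3 -c "
from h import *
goto(615.5,-229.5,70,-82.2)"
```

```text
tcp [ 503.2 -193.3  168.1] yaw -82.1 tilt [    1.    -1. -1000.] | shift before turn cm [10.62  5.11  9.82] after turn [10.63  5.1   9.82] turn z 0.001 F [-0.2 -0.4  0. ] w 21.9 g 0.0 t 36.3 q [ 0.25  0.33 -0.    1.95  0.    0.87 -1.18]
```

```bash
python3 -m crank '[[[3,1.5,2],[0,0,0]],[[3,1.5,3],[0,0,0]],[[3,1.5,3],[0,0,0]],[[1.6,0.6,1.5],[0,0,0]],[[0,0,0],[0,0,0]]]' >/dev/null
python3 -m crank '[[[0,0,0],[0,0,0]]]' >/dev/null
python3 -c "
from h import *
goto(615.5,-229.5,30,-82.2)"
```

```text
tcp [ 614.9 -228.6   72.9] yaw -81.8 tilt [   -1.    -1. -1000.] | shift before turn cm [0.05 0.09 4.3 ] after turn [0.05 0.09 4.3 ] turn z 0.007 F [-0.3  0.7  0.4] w 22.3 g 0.0 t 36.9 q [ 0.26  0.62  0.    1.72 -0.    0.8  -1.17]
```

```bash
python3 -m crank '[[[0.05,0.08,1],[0,0,0.007]],[[0,0,1.5],[0,0,0]],[[0,0,1],[0,0,0]],[[0,0,0.7],[0,0,0]],[[0,0,0],[0,0,0]]]' >/dev/null
python3 -m crank '[[[0,0,0],[0,0,0]]]' >/dev/null; python3 s.py
python3 -m crank '[[[0,0,0],[0,0,0]],[[0,0,0],[0,0,0]],[[0,0,0],[0,0,0]],[[0,0,0],[0,0,0]],[[0,0,0],[0,0,0]]]' 0.5 40 >/dev/null;  python3 s.py
```

```text
[ 616.2 -229.7   31.4] [ 0.3 -0.6  0.2] [ 0.02 -0.01  0.02] 22.0 37.5
[ 616.7 -229.8   32.1] [ 0.3 -0.4  2.7] [0.06 0.01 0.02] 8.0 38.0
```

```bash
python3 -m crank '[[[0,0,-2],[0,0,0]],[[0,0,-4],[0,0,0]],[[0,0,-4],[0,0,0]],[[-3,-0.5,-4],[0,0,0]],[[-4,-1,0],[0,0,0]]]' >/dev/null
python3 -m crank '[[[-4,-1,0],[0,0,-0.145]],[[-1,-1,0],[0,0,-0.145]],[[0,0,0],[0,0,-0.145]],[[0,0,0],[0,0,-0.145]],[[0,0,0],[0,0,-0.145]]]' >/dev/null
python3 -m crank '[[[0,0,0],[0,0,-0.145]],[[0,0,0],[0,0,-0.145]],[[0,0,0],[0,0,-0.145]],[[0,0,0],[0,0,-0.145]],[[0,0,0],[0,0,-0.152]]]' >/dev/null
python3 -m crank '[[[0,0,0],[0,0,0]]]' >/dev/null
python3 -c "
from h import *
goto(489.8,145.5,150,1.3)"
```

```text
tcp [ 491.1 -212.8  171. ] yaw -40.6 tilt [    1.    -1. -1000.] | shift before turn cm [ 27.11 -23.42   2.07] after turn [35.82  0.68  2.09] turn z -0.732 F [ 0.5  0.5 -0.8] w 8.0 g 41.0 t 39.1 q [ 0.41  0.32 -0.14  1.94  0.06  0.88 -0.47]out of range; nothing moved
```

The last turn of 0.152 was refused, so I redo those five rows.

```bash
python3 -m crank '[[[0,0,0],[0,0,-0.147]],[[0,0,0],[0,0,-0.147]],[[0,0,0],[0,0,-0.147]],[[0,0,0],[0,0,-0.147]],[[0,0,0],[0,0,-0.144]]]' >/dev/null
python3 -m crank '[[[4,0,0],[0,0,0]],[[4.2,0,0],[0,0,0]],[[4.2,0,0],[0,0,0]],[[4.2,0,0],[0,0,0]],[[4.2,0,0],[0,0,0]]]' >/dev/null
python3 -m crank '[[[4.2,0.1,0],[0,0,0]],[[4.2,0.1,0],[0,0,0]],[[4.2,0.1,0],[0,0,0]],[[2,0.1,0],[0,0,0]],[[0,0,0],[0,0,0]]]' >/dev/null
python3 -m crank '[[[0,0,0],[0,0,0]]]' >/dev/null
python3 -c "
from h import *
goto(489.8,146,136,1.3)"
```

```text
tcp [487.4 140.9 170.4] yaw 1.1 tilt [    0.    -2. -1000.] | shift before turn cm [0.51 0.25 3.44] after turn [0.51 0.25 3.44] turn z -0.003 F [ 0.1 -0.6 -1.1] w 7.8 g 41.0 t 40.7 q [-0.03  0.31 -0.45  1.99  0.18  0.88 -0.55]
```

```bash
python3 -m crank '[[[0.5,0.25,1],[0,0,0]],[[0,0,1.5],[0,0,0]],[[0,0,1],[0,0,0]],[[0,0,0],[0,0,0]],[[0,0,0],[0,0,0]]]' >/dev/null;python3 s.py
python3 -m crank '[[[0,0,0.3],[0,0,0]],[[0,0,0.2],[0,0,0]],[[0,0,0],[0,0,0]]]' >/dev/null;python3 s.py
python3 -m crank '[[[0,0,0.2],[0,0,0]],[[0,0,0.1],[0,0,0]],[[0,0,0],[0,0,0]]]' >/dev/null;python3 s.py
```

```text
[490.1 145.6 135.4] [ 0.4  0.1 -1.1] [ 0.01 -0.03 -0.02] 7.4 41.2
[490.1 146.2 130.7] [0.1 0.3 0. ] [ 0.02 -0.01 -0.04] 7.8 41.5
[490.6 146.1 128.3] [-0.9 -2.7  6.5] [-0.17  0.31  0.06] 7.3 41.8
```

```bash
python3 -m crank '[[[0,0,-0.3],[0,0,0]],[[-0.25,0,0],[0,0,0]],[[0,0,0],[0,0,0]]]' >/dev/null;python3 s.py
python3 -m crank '[[[0,0,0.3],[0,0,0]],[[0,0,0.2],[0,0,0]],[[0,0,0],[0,0,0]]]' >/dev/null;python3 s.py
python3 -m crank '[[[0,0,0.2],[0,0,0]],[[0,0,0.1],[0,0,0]],[[0,0,0],[0,0,0]]]' >/dev/null;python3 s.py
```

```text
[490.1 143.3 130.7] [-0.3 -0.2 -0.3] [ 0.03  0.04 -0.03] 7.6 42.1
[489.8 143.6 125.2] [-0.4  1.  -0.2] [-0.03 -0.08  0.05] 7.6 42.4
[490.1 143.7 122.6] [ 0.2 -0.3 -0.6] [-0.02 -0.04  0.01] 7.5 42.7
```

In. Now down to the floor (expect 111), release, close and press.

```bash
python3 -m crank '[[[0,0,0.4],[0,0,0]],[[0,0,0.4],[0,0,0]],[[0,0,0.2],[0,0,0]],[[0,0,0],[0,0,0]]]' >/dev/null;python3 s.py
python3 -m crank '[[[0,0,0.1],[0,0,0]],[[0,0,0.1],[0,0,0]],[[0,0,0],[0,0,0]]]' >/dev/null;python3 s.py
python3 -m crank '[[[0,0,0],[0,0,0]],[[0,0,0],[0,0,0]],[[0,0,0],[0,0,0]]]' 2.2 >/dev/null
python3 -m crank '[[[0,0,-2],[0,0,0]],[[0,0,-1],[0,0,0]],[[0,0,0],[0,0,0]]]' >/dev/null
python3 -m crank '[[[0,0,0],[0,0,0]],[[0,0,0],[0,0,0]],[[0,0,0],[0,0,0]],[[0,0,1],[0,0,0]],[[0,0,0],[0,0,0]]]' 0 >/dev/null; python3 s.py
python3 -m crank '[[[0,0,0.4],[0,0,0]],[[0,0,0.3],[0,0,0]],[[0,0,0],[0,0,0]]]' >/dev/null; python3 s.py
python3 -m crank '[[[0,0,0.2],[0,0,0]],[[0,0,0],[0,0,0]]]' >/dev/null; python3 s.py
```

```text
[489.9 143.6 112.3] [-0.2  0.3  0.3] [-0.    0.03 -0.02] 7.8 43.1
[490.5 143.7 111. ] [-1.1 -0.2  2.2] [-0.03  0.18 -0.04] 7.4 43.4
[489.2 143.3 129.1] [-0.9 -0.6 -0.5] [-0.02  0.03  0.05] -0.0 44.5
[489.9 143.6 123.2] [ 0.4 -0.1 -0.2] [ 0.03 -0.02 -0.03] 0.2 44.8
[490.2 143.7 121.6] [-0.9  0.6  0.1] [-0.01  0.04  0.02] -0.1 45.0
```

```bash
python3 -m crank '[[[0,0,-2],[0,0,0]],[[0,0,-3],[0,0,0]],[[-4,0,0],[0,0,0]],[[-4.3,0,0],[0,0,0]],[[-4.3,0,0],[0,0,0]]]' 2.2 40 >/dev/null
python3 -m crank '[[[-4.3,0,0],[0,0,0]],[[-4.3,0,0],[0,0,0]],[[-4.3,0,0],[0,0,0]],[[-4,0,0],[0,0,0]],[[-2.5,0,0],[0,0,0.1]]]' >/dev/null
for i in 1 2; do python3 -m crank '[[[0,0,0],[0,0,0.135]],[[0,0,0],[0,0,0.135]],[[0,0,0],[0,0,0.135]],[[0,0,0],[0,0,0.135]],[[0,0,0],[0,0,0.135]]]' >/dev/null; done
python3 -c "
from h import *
goto(610.4,-194,72,-82.2)"
```

```text
tcp [ 497.2 -176.1  172.3] yaw -82.1 tilt [    1.    -1. -1000.] | shift before turn cm [10.95  3.31 10.04] after turn [10.96  3.3  10.04] turn z 0.001 F [-0.6 -0.  -0.6] w 21.8 g 0.0 t 47.0 q [ 0.25  0.3  -0.03  1.97  0.01  0.87 -1.22]
```

```bash
python3 -m crank '[[[3,1,2],[0,0,0]],[[3,1,3],[0,0,0]],[[3,0.8,3],[0,0,0]],[[1.8,0.5,1.8],[0,0,0]],[[0,0,0],[0,0,0]]]' >/dev/null
python3 -m crank '[[[0,0,0],[0,0,0]]]' >/dev/null
python3 -c "
from h import *
goto(610.4,-194,30,-82.2)"
```

```text
tcp [ 608.3 -193.4   74. ] yaw -81.8 tilt [   -0.    -1. -1000.] | shift before turn cm [0.2  0.08 4.4 ] after turn [0.2  0.08 4.4 ] turn z 0.007 F [0.4 0.1 0.6] w 22.0 g 0.0 t 47.6 q [ 0.23  0.59 -0.02  1.77  0.02  0.78 -1.23]
```

```bash
python3 -m crank '[[[0.1,0.06,1],[0,0,0.007]],[[0,0,1.5],[0,0,0]],[[0,0,1.1],[0,0,0]],[[0,0,0.7],[0,0,0]],[[0,0,0],[0,0,0]]]' >/dev/null
python3 -m crank '[[[0,0,0],[0,0,0]]]' >/dev/null; python3 s.py
python3 -m crank '[[[0,0,0],[0,0,0]],[[0,0,0],[0,0,0]],[[0,0,0],[0,0,0]],[[0,0,0],[0,0,0]],[[0,0,0],[0,0,0]]]' 0.5 40 >/dev/null;  python3 s.py
python3 -m crank '[[[0,0,-2],[0,0,0]],[[0,0,-4],[0,0,0]],[[0,0,-4],[0,0,0]],[[-3,-0.5,-4],[0,0,0]],[[-4,-1,0],[0,0,0]]]' >/dev/null
python3 -m crank '[[[-4,-1,0],[0,0,-0.145]],[[-1,-1,0],[0,0,-0.145]],[[0,0,0],[0,0,-0.145]],[[0,0,0],[0,0,-0.145]],[[0,0,0],[0,0,-0.145]]]' >/dev/null
python3 -m crank '[[[0,0,0],[0,0,-0.147]],[[0,0,0],[0,0,-0.147]],[[0,0,0],[0,0,-0.147]],[[0,0,0],[0,0,-0.147]],[[0,0,0],[0,0,-0.144]]]' >/dev/null
python3 -m crank '[[[0,0,0],[0,0,0]]]' >/dev/null
python3 -c "
from h import *
goto(526.3,31.5,150,1.3)"
```

```text
[ 609.9 -194.1   31.2] [ 0.3 -0.1  0.4] [-0.02 -0.04  0.02] 21.9 48.2
[ 610.4 -194.2   31.8] [0.  0.  3.2] [ 0.03  0.03 -0.03] 7.7 48.7
tcp [ 484.9 -177.2  170.7] yaw 1.3 tilt [    1.    -1. -1000.] | shift before turn cm [20.77  4.61  2.06] after turn [20.77  4.61  2.06] turn z 0.0 F [ 0.6  0.2 -0.6] w 7.7 g 41.0 t 50.3 q [ 0.48  0.31 -0.3   1.98  0.12  0.87  0.14]
```

```bash
python3 -m crank '[[[4,0.9,0],[0,0,0]],[[4,0.9,0],[0,0,0]],[[4,0.9,0],[0,0,0]],[[4,0.9,0],[0,0,0]],[[4,0.9,0],[0,0,0]]]' >/dev/null
python3 -m crank '[[[0,0,1.5],[0,0,0]],[[0,0,1.5],[0,0,0]],[[0,0,0.3],[0,0,0]],[[0,0,0],[0,0,0]],[[0,0,0],[0,0,0]]]' >/dev/null
python3 -c "
from h import *
goto(526.3,31.5,131,1.3)"
```

```text
tcp [526.2  23.5 138.3] yaw 1.2 tilt [    2.    -1. -1000.] | shift before turn cm [0.8  0.03 0.72] after turn [0.8  0.03 0.72] turn z -0.003 F [ 0.3  0.4 -0.6] w 7.7 g 41.0 t 51.3 q [ 0.14  0.38 -0.38  1.98  0.19  0.82 -0.32]
```

```bash
python3 -m crank '[[[0.4,0,0.3],[0,0,-0.003]],[[0.4,0,0.4],[0,0,0]],[[0,0,0],[0,0,0]],[[0,0,0],[0,0,0]]]' >/dev/null;python3 s.py
python3 -m crank '[[[0,0,0.2],[0,0,0]],[[0,0,0.2],[0,0,0]],[[0,0,0.1],[0,0,0]],[[0,0,0],[0,0,0]]]' >/dev/null;python3 s.py
```

```text
[525.6  31.9 130.7] [ 0.7 -0.  -1.5] [ 0.02 -0.01  0.04] 8.0 51.7
[525.6  31.6 125.5] [ 0.4 -0.  -0.9] [0.02 0.05 0.02] 7.7 52.1
```

In free. Down to the floor, release and press.

```bash
python3 -m crank '[[[0,0,0.4],[0,0,0]],[[0,0,0.4],[0,0,0]],[[0,0,0.4],[0,0,0]],[[0,0,0.1],[0,0,0]],[[0,0,0],[0,0,0]]]' >/dev/null;python3 s.py
python3 -m crank '[[[0,0,0.1],[0,0,0]],[[0,0,0.1],[0,0,0]],[[0,0,0],[0,0,0]]]' >/dev/null;python3 s.py
python3 -m crank '[[[0,0,0],[0,0,0]],[[0,0,0],[0,0,0]],[[0,0,0],[0,0,0]]]' 2.2 >/dev/null
python3 -m crank '[[[0,0,-2],[0,0,0]],[[0,0,-1],[0,0,0]],[[0,0,0],[0,0,0]]]' >/dev/null
python3 -m crank '[[[0,0,0],[0,0,0]],[[0,0,0],[0,0,0]],[[0,0,0],[0,0,0]],[[0,0,1],[0,0,0]],[[0,0,0],[0,0,0]]]' 0 >/dev/null; python3 s.py
python3 -m crank '[[[0,0,0.5],[0,0,0]],[[0,0,0.3],[0,0,0]],[[0,0,0],[0,0,0]]]' >/dev/null; python3 s.py
```

```text
[525.5  31.7 112.4] [-0.2 -0.1 -0.4] [-0.05 -0.01  0.03] 7.9 52.6
[525.9  31.6 110.8] [ 0.3 -0.6  0.2] [-0.11  0.02 -0.04] 7.7 52.9
[524.6  31.5 129. ] [-0.6  0.3  0.6] [-0.04  0.06 -0.04] -0.1 54.0
[525.3  31.7 122.1] [-0.1  0.4  0.9] [-0.01 -0.    0.02] -0.2 54.3
```

```bash
python3 -m crank '[[[0,0,0.2],[0,0,0]],[[0,0,0],[0,0,0]]]' >/dev/null; python3 s.py
python3 -m crank '[[[0,0,-2],[0,0,0]],[[0,0,-3],[0,0,0]],[[-4,-0.5,0],[0,0,0]],[[-4.3,-0.8,0],[0,0,0]],[[-4.3,-0.8,0],[0,0,0]]]' 2.2 40 >/dev/null
python3 -m crank '[[[-4.3,-0.8,0],[0,0,0]],[[-3,-0.5,0],[0,0,0.1]],[[0,0,0],[0,0,0.135]],[[0,0,0],[0,0,0.135]],[[0,0,0],[0,0,0.135]]]' >/dev/null
python3 -m crank '[[[0,0,0],[0,0,0.135]],[[0,0,0],[0,0,0.135]],[[0,0,0],[0,0,0.135]],[[0,0,0],[0,0,0.135]],[[0,0,0],[0,0,0.135]]]' >/dev/null
python3 -m crank '[[[0,0,0],[0,0,0.135]],[[0,0,0],[0,0,0.135]],[[0,0,0],[0,0,0]]]' >/dev/null
python3 -c "
from h import *
goto(605.2,-158.5,74,-82.2)"
```

```text
[526.4  31.8 121.2] [ 0.2 -0.2  3.1] [-0.01  0.12 -0.01] 0.0 54.5
tcp [ 496.6 -167.9  170.9] yaw -81.7 tilt [    1.    -1. -1000.] | shift before turn cm [10.87  0.62  9.7 ] after turn [10.88  0.53  9.7 ] turn z 0.009 F [-0.7 -0.   0.4] w 21.8 g 0.0 t 56.3 q [ 0.24  0.3  -0.04  1.97  0.02  0.86 -1.23]
```

```bash
python3 -m crank '[[[3,0.1,2],[0,0,0.009]],[[3,0.1,3],[0,0,0]],[[3,0.1,3],[0,0,0]],[[1.9,0,1.7],[0,0,0]],[[0,0,0],[0,0,0]]]' >/dev/null
python3 -m crank '[[[0,0,0],[0,0,0]]]' >/dev/null
python3 -c "
from h import *
goto(605.2,-158.5,30,-82.2)"
```

```text
tcp [ 604.5 -156.    73.7] yaw -82.0 tilt [   -0.    -1. -1000.] | shift before turn cm [0.04 0.26 4.37] after turn [0.04 0.25 4.37] turn z 0.003 F [-0.9  0.4 -0. ] w 21.8 g 0.0 t 56.9 q [ 0.18  0.57 -0.03  1.8   0.03  0.77 -1.3 ]
```

```bash
python3 -m crank '[[[-0.05,0.2,1],[0,0,0.003]],[[0,0,1.5],[0,0,0]],[[0,0,1.1],[0,0,0]],[[0,0,0.7],[0,0,0]],[[0,0,0],[0,0,0]]]' >/dev/null
python3 -m crank '[[[0,0,0],[0,0,0]]]' >/dev/null; python3 s.py
python3 -m crank '[[[0,0,0],[0,0,0]],[[0,0,0],[0,0,0]],[[0,0,0],[0,0,0]],[[0,0,0],[0,0,0]],[[0,0,0],[0,0,0]]]' 0.5 40 >/dev/null;  python3 s.py
python3 -m crank '[[[0,0,-2],[0,0,0]],[[0,0,-4],[0,0,0]],[[0,0,-4],[0,0,0]],[[-3,0,-4],[0,0,0]],[[-4,0,0],[0,0,0]]]' >/dev/null
python3 -m crank '[[[-4,0,0],[0,0,-0.145]],[[-1,0,0],[0,0,-0.145]],[[0,0,0],[0,0,-0.145]],[[0,0,0],[0,0,-0.145]],[[0,0,0],[0,0,-0.145]]]' >/dev/null
python3 -m crank '[[[0,0,0],[0,0,-0.147]],[[0,0,0],[0,0,-0.147]],[[0,0,0],[0,0,-0.147]],[[0,0,0],[0,0,-0.147]],[[0,0,0],[0,0,-0.144]]]' >/dev/null
python3 -m crank '[[[0,0,0],[0,0,0]]]' >/dev/null
python3 -c "
from h import *
goto(492,31,150,1.3)"
```

```text
[ 604.9 -158.    30.9] [ 0.  -0.4 -0. ] [-0.01 -0.02 -0.01] 22.1 57.5
[ 605.4 -158.2   31.6] [-0.6  0.5  4.6] [0.02 0.06 0.01] 7.9 58.0
tcp [ 485.7 -175.3  170.6] yaw 1.2 tilt [    0.    -1. -1000.] | shift before turn cm [20.62  1.06  2.05] after turn [20.62  1.09  2.05] turn z -0.002 F [-0.4  0.5 -0.4] w 7.4 g 41.0 t 59.6 q [ 0.48  0.31 -0.3   1.98  0.12  0.87  0.13]
```

```bash
python3 -m crank '[[[4,0.2,0],[0,0,0]],[[4.1,0.2,0],[0,0,0]],[[4.1,0.2,0],[0,0,0]],[[4.1,0.1,0],[0,0,0]],[[4.1,0.1,0],[0,0,0]]]' >/dev/null
python3 -m crank '[[[0,0,1.5],[0,0,0]],[[0,0,1.5],[0,0,0]],[[0,0,0.5],[0,0,0]],[[0,0,0],[0,0,0]],[[0,0,0],[0,0,0]]]' >/dev/null
python3 -c "
from h import *
goto(491.7,31,131,1.3)"
```

```text
tcp [490.4  28.5 136.1] yaw 1.0 tilt [    1.    -1. -1000.] | shift before turn cm [0.25 0.14 0.51] after turn [0.25 0.14 0.51] turn z -0.005 F [-1.1  0.6 -0.2] w 7.6 g 41.0 t 60.6 q [ 0.15  0.33 -0.4   2.06  0.18  0.79 -0.34]
```

```bash
python3 -m crank '[[[0.2,0.1,0.3],[0,0,-0.005]],[[0,0,0.2],[0,0,0]],[[0,0,0],[0,0,0]],[[0,0,0],[0,0,0]]]' >/dev/null;python3 s.py
python3 -m crank '[[[0,0,0.2],[0,0,0]],[[0,0,0.2],[0,0,0]],[[0,0,0.1],[0,0,0]],[[0,0,0],[0,0,0]]]' >/dev/null;python3 s.py
```

```text
[491.1  30.7 130.7] [ 0.5  0.  -0.5] [ 0.   -0.03  0.01] 7.5 61.0
[491.   30.5 125.5] [ 0.6 -2.  -0.4] [-0.32 -0.05  0.04] 7.5 61.4
```

```bash
python3 -m crank '[[[0,0,0.4],[0,0,0]],[[0,0,0.4],[0,0,0]],[[0,0,0.4],[0,0,0]],[[0,0,0.1],[0,0,0]],[[0,0,0],[0,0,0]]]' >/dev/null;python3 s.py
python3 -m crank '[[[0,0,0.1],[0,0,0]],[[0,0,0.1],[0,0,0]],[[0,0,0],[0,0,0]]]' >/dev/null;python3 s.py
python3 -m crank '[[[0,0,0],[0,0,0]],[[0,0,0],[0,0,0]],[[0,0,0],[0,0,0]]]' 2.2 >/dev/null
python3 -m crank '[[[0,0,-2],[0,0,0]],[[0,0,-1],[0,0,0]],[[0,0,0],[0,0,0]]]' >/dev/null
python3 -m crank '[[[0,0,0],[0,0,0]],[[0,0,0],[0,0,0]],[[0,0,0],[0,0,0]],[[0,0,1],[0,0,0]],[[0,0,0],[0,0,0]]]' 0 >/dev/null; python3 s.py
python3 -m crank '[[[0,0,0.5],[0,0,0]],[[0,0,0.4],[0,0,0]],[[0,0,0],[0,0,0]]]' >/dev/null; python3 s.py
python3 -m crank '[[[0,0,-2],[0,0,0]],[[0,0,-4],[0,0,0]],[[0,0,-4],[0,0,0]],[[-5,0,-2],[0,0,0]],[[-5,0,0],[0,0,0]]]'>/dev/null
python3 -m crank '[[[-5,0,0],[0,0,0]],[[-5,0,0],[0,0,0]],[[-5,0,0],[0,0,0]],[[0,0,0],[0,0,0]],[[0,0,0],[0,0,0]]]'>/dev/null
python3 - <<'E'
from h import *
goto(506,88,250,1)
I,D=grab("top","q"); J,E=grab("side","q")
c=lambda A,u,v,w,h,s:cv2.convertScaleAbs(cv2.resize(A[v:v+h,u:u+w],None,fx=s,fy=s,interpolation=cv2.INTER_CUBIC),alpha=2)[:,:,::-1]
cv2.imwrite("pics/q.png",np.hstack([c(I,240,170,100,110,4),c(J,220,110,100,110,4)]))
P=cloud("top",D);Q=cloud("side",E)
for n,X in (("top",P),("side",Q)):
    m=(X[...,0]>.58)&(X[...,0]<.75)&(X[...,1]>-.06)&(X[...,1]<.24)&(X[...,2]>.21)&(X[...,2]<.3)
    p=X[m]; print(n,len(p),p.min(0).round(3) if len(p) else 0,p.max(0).round(3) if len(p) else 0,p.mean(0).round(3) if len(p) else 0)
E
```

```text
[490.8  30.4 112.3] [ 1.6 -3.5 -0.3] [-0.71 -0.02  0.  ] 7.8 61.9
[491.1  30.4 110.7] [ 0.6 -3.9  2. ] [-0.91  0.07  0.03] 7.5 62.2
[490.   30.6 129.1] [0.2 0.3 0.6] [0.   0.01 0.01] 0.1 63.3
[491.3  30.8 121.4] [-0.4 -0.4 -0.1] [-0.01  0.    0.  ] 0.1 63.6
tcp [ 496.6 -216.5  240. ] yaw 1.3 tilt [    0.    -1. -1000.] | shift before turn cm [30.42  1.6  -1.02] after turn [30.43  1.47 -1.02] turn z 0.004 F [0.2 0.9 0.1] w -0.2 g 0.0 t 64.6 q [ 0.51  0.26 -0.26  1.85  0.08  1.04  0.24]
top 1153 [ 0.595 -0.028  0.214] [0.648 0.208 0.261] [0.621 0.09  0.237]
side 928 [ 0.593 -0.034  0.21 ] [0.647 0.208 0.257] [0.621 0.054 0.234]
```

View pics/q.png

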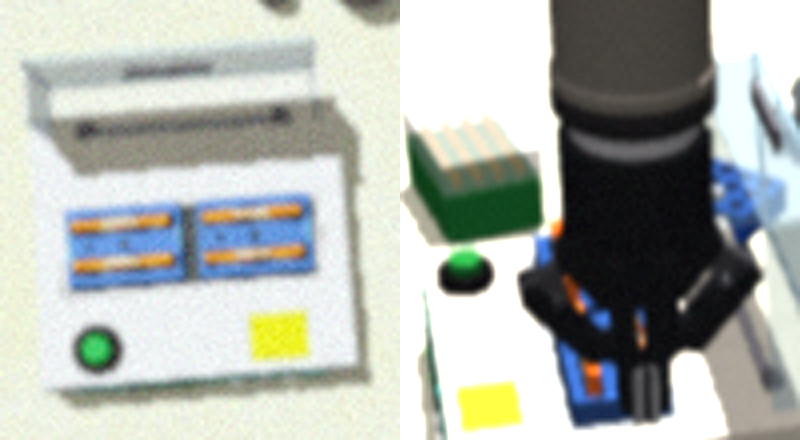

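All four cassettes stand in the slots; the top crop shows orange strips in every slot. Next I go round behind the upright hood with closed fingers.

```bash
python3 -m crank '[[[0,4,0],[0,0,0]],[[0,4.2,0],[0,0,0]],[[0,4.2,0],[0,0,0]],[[0,4.2,0],[0,0,0]],[[0,4.2,0],[0,0,0]]]' 0 >/dev/null
python3 -m crank '[[[4,0,0],[0,0,0]],[[4,0,0],[0,0,0]],[[0,0,0],[0,0,0]],[[0,0,0],[0,0,0]]]' >/dev/null
python3 -c "
from h import *
goto(703,92,205,1.3)"
```

```text
tcp [ 703.3 -126.   240.8] yaw 1.8 tilt [    1.     0. -1000.] | shift before turn cm [21.79  0.64  3.58] after turn [21.79  0.46  3.58] turn z 0.008 F [ 0.5 -0.4  0. ] w 0.1 g 0.0 t 65.6 q [ 0.26  0.55 -0.26  1.42  0.15  1.19  0.01]
```

```bash
python3 -m crank '[[[4,0.1,0],[0,0,0.008]],[[4.3,0.1,0],[0,0,0]],[[4.3,0.1,0],[0,0,0]],[[4.3,0.1,0],[0,0,0]],[[4.3,0.1,0],[0,0,0]]]' >/dev/null
python3 -m crank '[[[0,0,1.5],[0,0,0]],[[0,0,1.5],[0,0,0]],[[0,0,0],[0,0,0]],[[0,0,0],[0,0,0]]]' >/dev/null
python3 -c "
from h import *
goto(672,92,205,1.3)"
```

```text
tcp [704.1  79.1 209.7] yaw 0.8 tilt [   -0.    -3. -1000.] | shift before turn cm [ 1.34 -3.19  0.47] after turn [ 1.37 -3.18  0.47] turn z -0.009 F [0.  0.4 0.2] w 0.2 g 0.0 t 66.5 q [-0.01  0.57 -0.29  1.47  0.17  1.13 -0.32]
```

```bash
python3 -m crank '[[[0.8,-1,0],[0,0,-0.009]],[[0.4,-1.2,0.2],[0,0,0]],[[0,-1,0],[0,0,0]],[[0,0,0],[0,0,0]],[[0,0,0],[0,0,0]]]' >/dev/null; python3 s.py
python3 -m crank '[[[0,-0.8,-0.2],[0,0,0]],[[0,-0.8,-0.2],[0,0,0]],[[0,-0.8,-0.2],[0,0,0]],[[0,-0.8,-0.2],[0,0,0]],[[0,0,0],[0,0,0]]]' >/dev/null; python3 s.py
```

```text
[672.1  92.5 209.1] [ 0.   0.4 -0.6] [-0.01  0.01  0.06] 0.2 67.0
[638.9  92.2 216.9] [-0.5  0.  -0.6] [0.04 0.02 0.02] -0.1 67.5
```

```bash
python3 -m crank '[[[0,-0.8,0],[0,0,0]],[[0,-0.8,0],[0,0,0]],[[0,0,0],[0,0,0]]]' >/dev/null; python3 s.py
python3 - <<'E'
from h import *
J,E=grab("side","r"); I,D=grab("top","r")
c=lambda A,u,v,w,h,s:cv2.convertScaleAbs(cv2.resize(A[v:v+h,u:u+w],None,fx=s,fy=s,interpolation=cv2.INTER_CUBIC),alpha=2)[:,:,::-1]
cv2.imwrite("pics/r.png",np.hstack([c(J,220,90,130,120,4)]))
E
```

```text
[622.8  91.8 216.5] [ 0.6 -0.4  0.1] [-0.04 -0.04  0.01] 0.1 67.8
```

View pics/r.png

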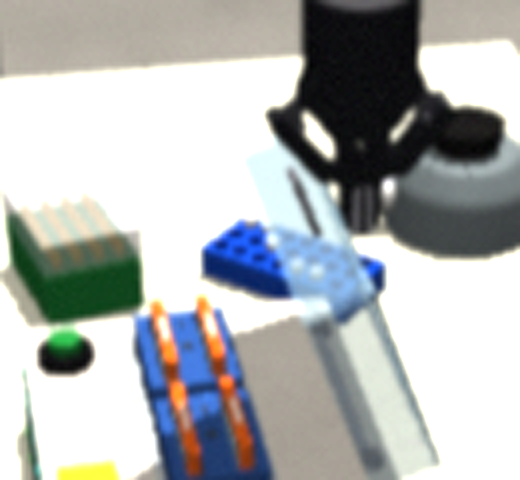

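Crop: the tab moved from side px (311,135) to (296,140), so the hood is following the fingers. I continue along the arc.

```bash
python3 -m crank '[[[0,-0.9,0],[0,0,0]],[[0,-0.9,0.1],[0,0,0]],[[0,-0.8,0.2],[0,0,0]],[[0,-0.8,0.3],[0,0,0]],[[0,0,0],[0,0,0]]]' >/dev/null; python3 s.py
python3 -m crank '[[[0,-0.8,0.4],[0,0,0]],[[0,-0.8,0.4],[0,0,0]],[[0,-0.7,0.5],[0,0,0]],[[0,-0.7,0.5],[0,0,0]],[[0,0,0],[0,0,0]]]' >/dev/null; python3 s.py
python3 -m crank '[[[0,-0.6,0.6],[0,0,0]],[[0,-0.6,0.6],[0,0,0]],[[0,-0.6,0.7],[0,0,0]],[[0,-0.5,0.7],[0,0,0]],[[0,0,0],[0,0,0]]]' >/dev/null; python3 s.py
```

```text
[588.1  90.8 209.7] [ 0.3  0.5 -0.7] [-0.01  0.02  0.01] -0.1 68.4
[558.   89.8 191. ] [ 0.3 -0.8  0.7] [-0.01 -0.01 -0.04] 0.2 68.9
[535.3  89.1 164.7] [-0.2 -0.2 -0.2] [-0.02 -0.01  0.01] -0.3 69.4
```

```bash
cat > hood.py <<'E'
from h import *
for n in ("top","side"):
    I,D=grab(n,"hood"); X=cloud(n,D)
    for y0,y1 in ((-.04,.0),(.0,.03)):
        m=(D>0)&(X[...,1]>y0)&(X[...,1]<y1)&(X[...,2]>.1)&(X[...,2]<.3)&(X[...,0]>.4)&(X[...,0]<.68); p=X[m]
        print(n,y0,[(round(a,2),round(float(p[k,2].max()),3),int(k.sum())) for a in np.arange(.42,.68,.02) if (k:=abs(p[:,0]-a)<.01).any()])
E
python3 hood.py
```

```text
top -0.04 [(np.float64(0.46), 0.142, 7), (np.float64(0.48), 0.187, 66), (np.float64(0.5), 0.182, 54), (np.float64(0.52), 0.176, 52), (np.float64(0.54), 0.169, 49), (np.float64(0.56), 0.162, 49), (np.float64(0.58), 0.152, 45), (np.float64(0.6), 0.147, 46), (np.float64(0.62), 0.143, 32)]
top 0.0 [(np.float64(0.48), 0.18, 2), (np.float64(0.5), 0.182, 17), (np.float64(0.52), 0.173, 35), (np.float64(0.54), 0.167, 50), (np.float64(0.56), 0.159, 50), (np.float64(0.58), 0.153, 49), (np.float64(0.6), 0.148, 45), (np.float64(0.62), 0.139, 34)]
side -0.04 [(np.float64(0.46), 0.147, 25), (np.float64(0.48), 0.183, 200), (np.float64(0.5), 0.179, 202), (np.float64(0.52), 0.172, 185), (np.float64(0.54), 0.165, 165), (np.float64(0.56), 0.156, 164), (np.float64(0.58), 0.151, 151), (np.float64(0.6), 0.143, 124), (np.float64(0.62), 0.136, 57)]
side 0.0 [(np.float64(0.46), 0.151, 20), (np.float64(0.48), 0.181, 63), (np.float64(0.5), 0.177, 45), (np.float64(0.52), 0.17, 46), (np.float64(0.54), 0.163, 44), (np.float64(0.56), 0.156, 43), (np.float64(0.58), 0.15, 39), (np.float64(0.6), 0.142, 43), (np.float64(0.62), 0.135, 25)]
```

```bash
python3 -m crank '[[[0,-0.5,0.7],[0,0,0]],[[0,-0.4,0.7],[0,0,0]],[[0,-0.4,0.7],[0,0,0]],[[0,-0.3,0.6],[0,0,0]],[[0,0,0],[0,0,0]]]' >/dev/null; python3 s.py
python3 -m crank '[[[0,-0.2,0.3],[0,0,0]],[[0,-0.2,0.2],[0,0,0]],[[0,0,0],[0,0,0]]]' >/dev/null; python3 s.py
python3 -m crank '[[[0,0,0.2],[0,0,0]],[[0,0,0.2],[0,0,0]],[[0,0,0],[0,0,0]]]' >/dev/null; python3 s.py; python3 hood.py
```

```text
[519.8  88.7 138. ] [ 0.6 -0.5  0.8] [0.01 0.04 0.03] 0.0 70.0
[516.8  88.8 134. ] [ 0.1  0.8 -0.8] [-0.04  0.    0.02] 0.2 70.3
[517.4  88.9 132.9] [-9.7 -2.6 25.7] [-0.53  2.21  0.04] -0.1 70.6
top -0.04 [(np.float64(0.46), 0.14, 36), (np.float64(0.48), 0.139, 53), (np.float64(0.5), 0.143, 55), (np.float64(0.52), 0.139, 49), (np.float64(0.54), 0.141, 51), (np.float64(0.56), 0.141, 52), (np.float64(0.58), 0.137, 48), (np.float64(0.6), 0.14, 47)]
top 0.0 [(np.float64(0.46), 0.134, 1), (np.float64(0.48), 0.141, 12), (np.float64(0.5), 0.138, 32), (np.float64(0.52), 0.14, 51), (np.float64(0.54), 0.139, 53), (np.float64(0.56), 0.138, 52), (np.float64(0.58), 0.14, 51), (np.float64(0.6), 0.142, 48)]
side -0.04 [(np.float64(0.46), 0.136, 99), (np.float64(0.48), 0.135, 139), (np.float64(0.5), 0.136, 125), (np.float64(0.52), 0.136, 126), (np.float64(0.54), 0.135, 126), (np.float64(0.56), 0.135, 121), (np.float64(0.58), 0.136, 123), (np.float64(0.6), 0.136, 105)]
side 0.0 [(np.float64(0.46), 0.135, 43), (np.float64(0.48), 0.136, 53), (np.float64(0.5), 0.136, 46), (np.float64(0.52), 0.136, 47), (np.float64(0.54), 0.136, 49), (np.float64(0.56), 0.136, 50), (np.float64(0.58), 0.135, 46), (np.float64(0.6), 0.136, 40)]
```

```bash
python3 -m crank '[[[0,0,-2],[0,0,0]],[[0,0,-3],[0,0,0]],[[2,-2.3,-1],[0,0,0]],[[2,-2.3,0],[0,0,0]],[[2,-2.3,0],[0,0,0]]]' >/dev/null
python3 -m crank '[[[2,-2.3,0],[0,0,0]],[[0,0,0],[0,0,0]],[[0,0,0],[0,0,0]]]' >/dev/null
python3 - <<'E'
from h import *
for k in ("a","b","m","q"):
  for n in ("top","side"):
    Z=np.load(f"{k}_{n}.npz"); I,D=Z["I"],Z["D"]; HS=cv2.cvtColor(I,cv2.COLOR_RGB2HSV)
    X=cloud(n,D); m=(HS[...,0]>45)&(HS[...,0]<85)&(HS[...,1]>130)&(abs(X[...,0]-.42)<.03)&(abs(X[...,1]-.173)<.03)&(D>0)
    p=X[m]; print(k,n,len(p),np.median(p,0).round(4) if len(p) else 0)
goto(421.5,172.5,120,1.3)
E
```

```text
a top 53 [0.4183 0.1687 0.1056]
a side 46 [0.4173 0.162  0.1018]
b top 55 [0.4186 0.1694 0.1061]
b side 34 [0.4187 0.1611 0.1033]
m top 53 [0.4185 0.1694 0.1063]
m side 42 [0.4173 0.1609 0.1017]
q top 50 [0.4182 0.1697 0.1063]
q side 44 [0.417  0.1603 0.1029]
tcp [423.1 166.7 190.3] yaw 1.6 tilt [    2.    -1. -1000.] | shift before turn cm [ 0.59 -0.16  7.03] after turn [ 0.59 -0.16  7.03] turn z 0.005 F [ 0.3 -0.3  0.1] w 0.0 g 0.0 t 71.5 q [-0.13  0.19 -0.43  2.08  0.11  0.88 -0.59]
```

```bash
python3 -m crank '[[[0.35,-0.15,2.5],[0,0,0]],[[0,0,2.5],[0,0,0]],[[0,0,1.8],[0,0,0]],[[0,0,0.5],[0,0,0]],[[0,0,0],[0,0,0]]]' >/dev/null; python3 s.py
python3 -m crank '[[[0,0,0.3],[0,0,0]],[[0,0,0.3],[0,0,0]],[[0,0,0],[0,0,0]]]' >/dev/null; python3 s.py
python3 -m crank '[[[0,0,0.2],[0,0,0]],[[0,0,0.2],[0,0,0]],[[0,0,0],[0,0,0]]]' >/dev/null; python3 s.py
```

```text
[421.8 169.2 116.5] [-0.9 -0.5  0.3] [ 0.04  0.01 -0.01] 0.1 72.0
[421.7 169.8 111.3] [-0.7  0.5 -0.6] [ 0.    0.   -0.05] -0.5 72.3
[421.6 169.9 107. ] [0.8 0.6 1.2] [ 0.02 -0.03 -0.01] 0.0 72.6
```

```bash
for i in 1 2; do python3 -m crank '[[[0,0,0.2],[0,0,0]],[[0,0,0.15],[0,0,0]],[[0,0,0],[0,0,0]]]' >/dev/null; python3 s.py; done
python3 -m crank '[[[0,0,0.1],[0,0,0]],[[0,0,0.1],[0,0,0]],[[0,0,0],[0,0,0]]]' >/dev/null; python3 s.py
```

```text
[421.6 170.  103.5] [-0.4 -0.1  2.5] [-0.09 -0.06  0.03] 0.2 72.9
[421.7 170.  100.9] [-2.4 -1.9 15.4] [-0.46  0.76  0.03] 0.5 73.2
[421.8 170.  100.4] [-9.1 -6.  34.7] [-1.09  2.12 -0.06] 0.1 73.5
```

```bash
python3 -m crank '[[[0,0,-1],[0,0,0]],[[0,0,-3],[0,0,0]],[[0,0,-4],[0,0,0]],[[0,0,-4],[0,0,0]],[[-4,0,-2],[0,0,0]]]' >/dev/null
python3 -m crank '[[[-5,0,0],[0,0,0]],[[-5,0,0],[0,0,0]],[[-5,0,0],[0,0,0]],[[-5,0,0],[0,0,0]],[[-5,0,0],[0,0,0]]]' >/dev/null
python3 -m crank '[[[-5,0,0],[0,0,0]],[[-5,0,0],[0,0,0]],[[0,0,0],[0,0,0]],[[0,0,0],[0,0,0]]]' >/dev/null
python3 s.py
python3 - <<'E'
from h import *
I,D=grab("top","z");J,E=grab("side","z")
c=lambda A,u,v,w,h,s:cv2.convertScaleAbs(cv2.resize(A[v:v+h,u:u+w],None,fx=s,fy=s,interpolation=cv2.INTER_CUBIC),alpha=2)[:,:,::-1]
cv2.imwrite("pics/z.png",np.hstack([c(I,150,130,250,160,1.6),c(J,210,100,190,122,2.1)[:256]]))
E
```

```text
[ 430.8 -220.6  237.8] [0.3 0.4 0.1] [0.06 0.   0.06] 0.0 74.9
```

View pics/z.png

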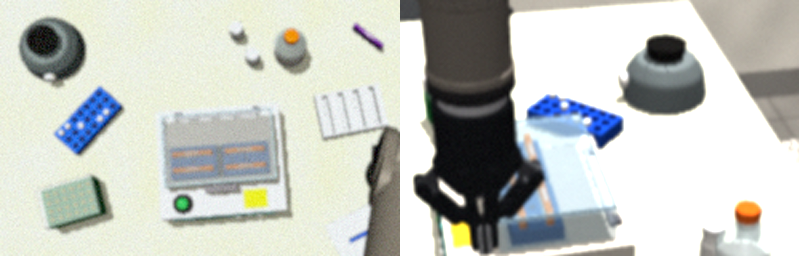

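The hood is shut over both loaded blocks (top crop 220,150), the rack is empty (350,110) and the bystanders haven't moved. I'm handing in.

```bash
python3 -c "
from h import *
print(r.hand_in())"
```

```text
the job is handed in; nothing more can be done
None
```

Job handed in: both blocks are seated flat, all four cassettes are fully home in their own slots, the hood was shut and then the start button fully pressed. It took about 75 s of the 210 s, and nothing else on the bench shows as moved in the last pictures.

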